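# Weigh down two glued fragments in the conservation studio

## Robot

A 6-joint arm with a two-finger parallel gripper is mounted at the origin on the work surface. World frame = base frame: x ahead of the robot, y to its left, z up, the work surface at z = 0. Lengths are in m, angles in rad, forces in N, time in s.
With the tool pointing down it reaches from about 0.275 to 0.85 m from the base axis. Payload 19 kg.
Tool frame: the origin (TCP) lies at the very end of the fingers, on their centre line; the grasp point (between the pads) lies ctrl.hold_point_z behind it (ctrl.hold_point_z is the distance from the TCP to the grasp point, in m); z points along the fingers, y is the line along which they close (so a half turn about z gives the same grasp; the last joint's range is limited). The gripper opens to 85 mm and grips with 20 to 120 N. Pads are 22 mm wide; open, the fingers measure 114 mm over their backs; the gripper's body (76 mm by 85 mm) begins 54 mm behind the grasp point. The pads swing forward as they close: fully open they stand 13 mm farther back than shut.
Start: joints at [-1.421, 0.15, 1.437, -0, 1.554, -0.134], TCP at [0.161, -0.552, 0.231] pointing down, gripper open.
Joint ranges: [-2.8, 2.8], [-0.68, 2.1], [0.12, 2.68], [-1.39, 4.53], [0.16, 2.79], [-2.81, 2.81]. Speed limits (rad/s): [1.89, 1.89, 2.22, 3.01, 3.01, 3.01].

## Interface

Orientations are given as a 3x3 rotation matrix whose columns are the frame's x, y, z axes.
In Python, from workcell import readout, viewer, ctrl, boxes_of, silhouettes, place_of gives the robot as it stands. The module is installed in compiled form; this text tells all that it offers.
- The arm moves only by the tool play_rows, never from a script. Its argument "moves" is a list of rows, each a list of 7 numbers: the finger opening in mm, from 0 to 85.4, then the shift along the tool's x, y, z in units of 30 mm (1.0 is 30 mm), then the turn, a rotation vector about the tool's x, y, z in units of 6 degrees (1.0 is 6 degrees). A call has exactly 10 rows; each row shifts and turns the commanded pose from where the row before left it, along the tool's axes as they then stand; what a row does not reach is not made up. A row lasts 1/10 s, in which the tool goes at most 50 mm and 8.59 degrees, less where a joint would pass 70% of its speed; a pose out of reach is approached as far as the arm can. A call is refused whole if a number of a shift passes 1 or a number of a turn 1, either way. A call with a gripper value outside its range is refused whole. The fingers move at their own pace and stop on an object; "squeeze" is the grip in N (left out, the last holds). Time passes only in rows, so rows that do not move let the fingers close, or fill a call up. It gives the time, the measured TCP pose, the force, the opening and the grip force at its end, in the units of the state.
- readout.get_obs(): the state, without advancing time (a new reading comes with each control period).
- viewer.camera(name): name is "side" or "top" or "wrist"; returns (picture, depth): 400x640x3 uint8, red, green, blue; 400x640 float32, m along the optical axis (not along the pixel's ray), 0 where there is no reading.
- viewer.get_calibration(name): a dict with "intrinsics" (3x3 intrinsics, pixels), "T" (4x4, takes a point from camera to world coordinates); the wrist camera has in their place "tool_from_camera" (4x4, takes a point from camera to tool coordinates, whose origin is the TCP and whose axes are the flange's). Camera axes: x right, y up, looking along -z (the intrinsics and any distortion apply to the point x, -y, -z); pixel columns grow to the right and rows downward; lengths in m; the calibration is good to about 2 mm. The wrist camera is an equidistant fisheye: a pixel r from the principal point sees the ray r / f radians off the axis. A picture is of the moment at which its call begins: read the wrist's pose just before it. get_calibration takes no time and is no camera call.
- ctrl.sign_off(): hands the job in; it is judged then, once.
Trained networks look in the newest picture that a camera, given by its name, has taken for a name from the list of things; names that differ only in an ending like _2 or _b are one class to them, and where a whole thing is asked for, a point or a joint stands for the part that bears it (a point fixed in the world has none). Each returns a list of dicts, best first, with "score" (0 to 1); they miss things now and then, are a little off and sometimes report something else, mostly with a low value. They report only what shows in the picture. A call takes as long as a camera call. They do not tell look-alikes from the thing itself.
- boxes_of(label, camera): "position" ([x, y, z] in m, in world coordinates, good to about 4 mm: the middle of the surface that is visible of it).
- silhouettes(label, camera): "mask" (400x640 bool, what is visible of it).
- place_of(label, camera): "position" ([x, y, z] in m, in world coordinates, good to about 4 mm: a listed point, or the origin of a listed thing).
The state is a dict: "clock": time; "q": joint angles; "qvel": joint speeds; "joint_efforts": joint torques, N m; "ee_pos": TCP position; "ee_rot": TCP orientation; "contact_force": force on the tool from outside, world axes, zero at the start; "wrist_torque": the same for the moment, N m; "grip_width": finger opening in m; "grasp_force": force on a finger pad.
Only numpy, scipy, OpenCV 4.12 (cv2) and the standard library are available. Lean on these libraries where they do the work, as an engineer would, in place of code of your own. Each camera call takes 0.05 s, during which the arm holds its last target. There are 200 camera calls.

## Task

Put the two freshly glued fragments under pressure. On the rectangular painted panel lay the oblong plywood board, on that the steel block, and on top the low knobbed brass weight; on the round medallion lay the round plywood board and on that the tall knobbed steel weight. Everything centred on what it rests on, board and block lengthwise along the panel, set down gently, not dropped, and without knocking over the amber jar.

Things in the scene. Friction and masses are not known exactly. Their poses are not given: they have to be found in the camera images.
- panel: glued painted panel fragment, a flat rectangle 130 x 86 x 18 mm (x, y, z), reddish-brown with a gilt border and a dark crack, lying fixed on the table. Origin at the centre of its underside, x along its length, z up; its top is flat, 18 mm above the origin.
- medallion: glued medallion fragment, a flat pale disc 100 mm across and 22 mm high with gilt lines round its edge, brown face and a dark crack, fixed on the table. Origin at the centre of its underside, z up; its top is flat, 22 mm above the origin.
- oblong_board: loose plain plywood pressing board, 100 x 58 x 14 mm (x, y, z), lying flat. Origin at the centre of its underside, x along its length. About 0.06 kg.
- round_board: loose plain plywood disc, 64 mm across, 14 mm thick, lying flat. Origin at the centre of its underside. About 0.04 kg.
- block_weight: loose plain steel block, 70 x 44 x 30 mm (x, y, z), lying flat. Origin at the centre of its underside, x along its length. About 0.72 kg.
- low_weight: loose low brass weight, standing upright: cylinder 42 mm across and 24 mm high, a neck 16 mm across from 24 to 30 mm, then a round grip knob 24 mm across from 30 to 46 mm. Origin at the centre of its underside. About 0.33 kg.
- tall_weight: loose tall steel weight, standing upright: cylinder 46 mm across and 50 mm high, a neck 16 mm across from 50 to 56 mm, then a round grip knob 24 mm across from 56 to 72 mm. Origin at the centre of its underside. About 0.70 kg.
- amber_jar: loose bystander: closed amber glass jar with a black cap, 56 mm across, 85 mm high, standing upright. Origin at the centre of its underside. A low paper tape roll (76 mm across, 19 mm high, not tracked, harmless to touch) also lies among the things.
Mind the look-alikes: they are no part of the job. What is shaped like the low_weight but green or purple is not meant.

How it is judged:
By the outcome, as a careful person would: the job done as asked, in the order asked, and still so for the second after the job is handed in, with the robot touching nothing.
It also fails if it takes over 134 s, if anything falls off the work surface, if the arm or the gripper's body presses on something with over 40 N, if the wrist force passes 120 N, or if a joint passes its speed limit or range.

## Working session

There is one attempt and no reset: what is moved stays moved. The work goes in short steps, Python scripts to look and compute and a tool call to move; the robot and the scene stay as the last step left them, time stands still between calls to the robot, and variables do not carry over. Pictures are saved under pics/ and viewed, at most 14 in all, crops included, and the job is handed in when it is done.

Besides the shell and the picture viewer there is one more tool, called after "Request:" as name(argument=value, ...) on one line, values as JSON. play_rows: Moves the arm, as the interface text tells. Its arguments: {"type":"object","properties":{"moves":{"type":"array"},"squeeze":{"type":"number"}},"required":["moves"]}

```bash
mkdir -p pics
cat > h.py <<'E'
import numpy as np, cv2
from workcell import readout, viewer, ctrl, boxes_of, silhouettes, place_of
def save(name,f,crop=None,s=1):
    p,d=viewer.camera(name)
    q=p if crop is None else p[crop[1]:crop[3],crop[0]:crop[2]]
    q=cv2.resize(q,None,fx=s,fy=s,interpolation=cv2.INTER_CUBIC)
    cv2.imwrite('pics/'+f,q[:,:,::-1]); return p,d
def cloud(name,d):
    c=viewer.get_calibration(name);K=c['intrinsics'];v,u=np.mgrid[:400,:640]
    X=np.stack([(u-K[0,2])/K[0,0]*d,-(v-K[1,2])/K[1,1]*d,-d,np.ones_like(d)],-1)
    return (X@c['T'].T)[...,:3]
E
python3 - <<'E'
from h import *
p,d=save('top','top1.png',s=1.25);np.save('topd.npy',d)
save('side','side1.png',s=1.25)
print(viewer.get_calibration('top'))
print(ctrl.hold_point_z, readout.get_obs()['ee_rot'])
for n in 'panel medallion oblong_board round_board block_weight low_weight tall_weight amber_jar'.split():
    for r in place_of(n,'top')[:4]: print(n,np.round(r['position'],4),round(r['score'],2))
E
```

```text
{'intrinsics': array([[477.76945678,   0.        , 302.98866215],
       [  0.        , 477.76945678, 203.93470855],
       [  0.        ,   0.        ,   1.        ]]), 'T': array([[-2.31992052e-03,  9.84756351e-01, -1.73923972e-01,
         2.70128297e-01],
       [-9.99976736e-01, -1.16887117e-03,  6.72025385e-03,
         7.80866903e-03],
       [ 6.41451794e-03,  1.73935516e-01,  9.84736153e-01,
         1.40151198e+00],
       [ 0.00000000e+00,  0.00000000e+00,  0.00000000e+00,
         1.00000000e+00]])}
0.0187 [[ 9.59993530e-01  2.80022113e-01 -1.94801784e-04]
 [ 2.80022165e-01 -9.59993011e-01  1.00249834e-03]
 [ 9.37133523e-05 -1.01694074e-03 -9.99999479e-01]]
panel [ 0.4893 -0.409  -0.0038] 0.68
medallion [ 0.6273 -0.2027  0.0033] 0.88
oblong_board [ 0.4011 -0.2778  0.0011] 0.82
oblong_board [ 0.6289 -0.204   0.003 ] 0.64
oblong_board [0.4497 0.098  0.0027] 0.64
round_board [ 0.6695  0.0027 -0.0019] 0.59
block_weight [ 0.6218  0.2374 -0.001 ] 0.88
block_weight [0.4514 0.0971 0.0021] 0.67
low_weight [ 0.4753 -0.1906 -0.0009] 0.72
low_weight [ 0.5045 -0.0213 -0.001 ] 0.72
low_weight [ 0.5634 -0.0793  0.0025] 0.58
low_weight [ 3.824e-01 -1.447e-01 -3.000e-04] 0.43
tall_weight [0.4535 0.0938 0.0018] 0.55
amber_jar [ 0.3994  0.2721 -0.0034] 0.54
```

View pics/top1.png

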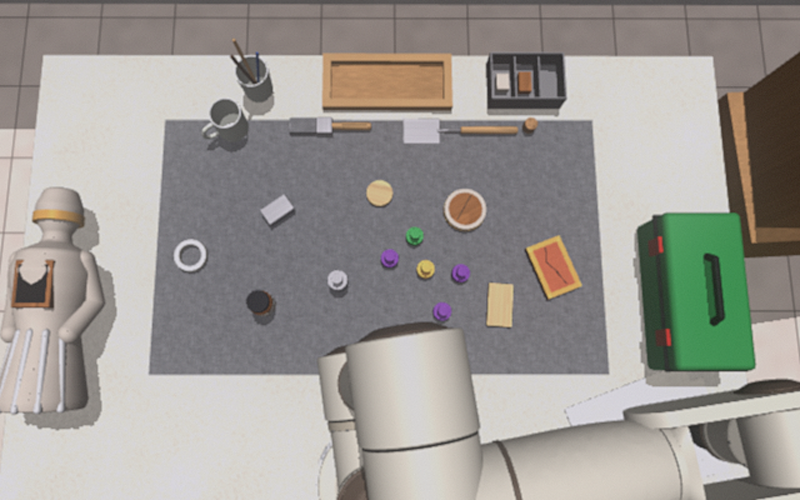

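View pics/side1.png

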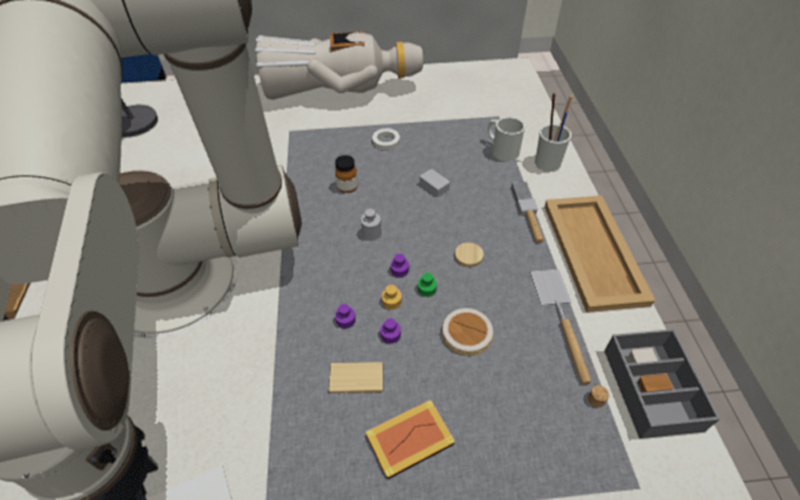

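The top view (1.25×) shows the panel at (553,267), medallion (465,210), oblong board (500,305), round board (379,193), block (277,210), tall weight (337,281), jar (259,302) and tape roll (190,256). Five things are shaped like the low weight: brass (425,269), green (414,236), and purple (390,258), (460,273) and (442,312). Only the yellow one at (425,269) is brass. I'll measure everything from depth and crop in on that cluster.

Run:
```python
from h import *
p,d=save('top','crop1.png',crop=(280,165,400,265),s=5)
X=cloud('top',d)
m=(X[...,2]>0.007)&(X[...,2]<0.12)&(d>0)
m[:98]=0;m[300:]=0;m[:,:125]=0;m[:,485:]=0
n,l,s,c=cv2.connectedComponentsWithStats(m.astype(np.uint8))
for i in range(1,n):
    if s[i,4]<60: continue
    P=X[l==i]; z=np.percentile(P[:,2],95); T=P[P[:,2]>z-0.006]
    (cx,cy),(w,h),a=cv2.minAreaRect((T[:,:2]*1000).astype(np.float32))
    print(np.round(c[i]*1.25),s[i,4],'z %.3f'%z,'mean',np.round(T.mean(0)[:2],4),'rect %.1f %.1f  %.1fx%.1f a=%.1f'%(cx,cy,w,h,a), 'col',p[l==i].mean(0).round())
```

```text
[226. 130.] 375 z 0.088 mean [0.8076 0.3594] rect 808.6 363.0  15.0x66.6 a=0.0 col [112. 112. 110.]
[325. 127.] 478 z 0.024 mean [0.8339 0.1234] rect 831.1 119.7  25.6x195.4 a=0.1 col [143. 130. 123.]
[486. 129.] 321 z 0.023 mean [ 0.8281 -0.2737] rect 828.1 -270.0  19.1x138.3 a=1.9 col [157. 129. 103.]
[529. 126.] 76 z 0.034 mean [ 0.8325 -0.3687] rect 831.3 -369.8  29.6x15.5 a=88.6 col [130. 103.  80.]
[378. 192.] 344 z 0.020 mean [ 0.6688 -0.0024] rect 668.3 -1.5  60.6x58.6 a=56.2 col [201. 177. 136.]
[464. 209.] 889 z 0.027 mean [ 0.6262 -0.2049] rect 626.6 -203.7  97.3x96.1 a=17.1 col [169. 135. 113.]
[277. 209.] 385 z 0.034 mean [0.6241 0.2404] rect 624.3 240.4  43.7x70.1 a=37.0 col [170. 167. 175.]
[413. 235.] 170 z 0.050 mean [ 0.5618 -0.0847] rect 561.0 -84.3  20.3x20.8 a=89.8 col [ 78. 142.  91.]
[552. 266.] 1342 z 0.024 mean [ 0.4887 -0.4087] rect 487.4 -408.7  130.1x88.1 a=21.8 col [190. 129.  88.]
[189. 255.] 332 z 0.024 mean [0.5162 0.4418] rect 516.4 442.6  73.8x73.0 a=45.5 col [188. 186. 192.]
[388. 257.] 168 z 0.049 mean [ 0.5085 -0.0246] rect 509.0 -24.5  21.1x20.6 a=42.5 col [124.  80. 153.]
[424. 268.] 164 z 0.049 mean [ 0.4823 -0.1083] rect 482.7 -108.3  21.8x20.7 a=62.8 col [182. 161.  96.]
[460. 272.] 172 z 0.049 mean [ 0.4726 -0.19  ] rect 472.4 -189.3  21.1x20.6 a=88.3 col [119.  76. 146.]
[337. 280.] 224 z 0.074 mean [0.4529 0.0954] rect 453.7 95.5  22.7x20.0 a=0.6 col [167. 164. 171.]
[499. 304.] 687 z 0.019 mean [ 0.3995 -0.281 ] rect 399.6 -281.0  57.3x98.1 a=85.8 col [202. 179. 138.]
[260. 302.] 381 z 0.089 mean [0.4013 0.2685] rect 400.5 268.2  46.9x46.9 a=1.0 col [69. 64. 64.]
[441. 311.] 171 z 0.050 mean [ 0.3838 -0.145 ] rect 383.7 -145.9  23.3x20.1 a=88.8 col [125.  81. 153.]
```

View pics/crop1.png

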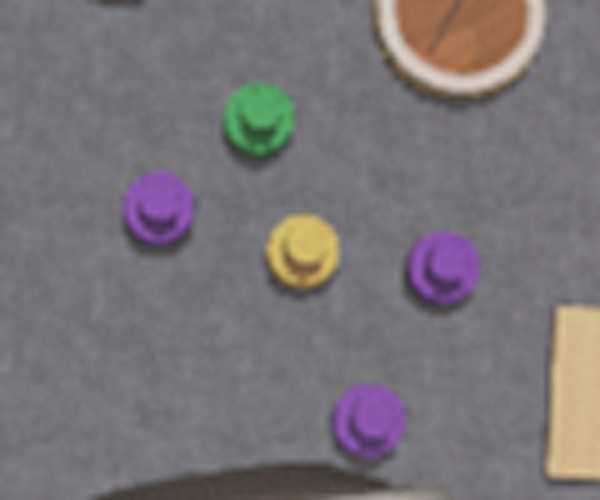

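The crop shows the brass weight at (303,250), the only yellow one; the others are green and purple. That is my target. First I'm moving above the oblong board.

Request:
play_rows(moves=[[85,0,0,0.25,0,0,0.854],[85,0,0,0.25,0,0,0.854],[85,0,0,0.25,0,0,0.854],[85,0,0,0.25,0,0,0.854],[85,0.73,-0.96,0,0,0,0],[85,0.73,-0.96,0,0,0,0],[85,0.73,-0.96,0,0,0,0],[85,0.73,-0.96,0,0,0,0],[85,0.73,-0.96,0,0,0,0],[85,0.73,-0.96,0,0,0,0]], squeeze=50)

```text
clock: 1.55
ee_pos: [0.3055, -0.3882, 0.2014]
ee_rot: [[0.997, -0.074, 0.0], [-0.074, -0.997, -0.0], [0.0, 0.0, -1.0]]
contact_force: [-0.3, -1.1, 0.5]
grip_width: 0.085
grasp_force: 0.0
```

Request:
play_rows(moves=[[85,0.73,-0.96,0.25,0,0,0],[85,0.73,-0.96,0.25,0,0,0],[85,0.73,-0.96,0.25,0,0,0],[85,0.73,-0.96,0.25,0,0,0],[85,0,0,0,0,0,0],[85,0,0,0,0,0,0],[85,0,0,0,0,0,0],[85,0,0,0,0,0,0],[85,0,0,0,0,0,0],[85,0,0,0,0,0,0]])

```text
clock: 2.55
ee_pos: [0.4004, -0.2814, 0.1714]
ee_rot: [[0.997, -0.075, 0.0], [-0.075, -0.997, 0.0], [0.0, -0.0, -1.0]]
contact_force: [-0.0, -0.4, -0.3]
grip_width: 0.0849
grasp_force: 0.0
```

```bash
cat >> h.py <<'E'
def wcloud(d,o):
    c=viewer.get_calibration('wrist');K=c['intrinsics'];v,u=np.mgrid[:400,:640]
    a=(u-K[0,2])/K[0,0];b=(v-K[1,2])/K[1,1];r=np.hypot(a,b)+1e-9
    t=np.tan(np.minimum(r,1.5))/r
    X=np.stack([a*t*d,-b*t*d,-d,np.ones_like(d)],-1)@c['tool_from_camera'].T
    return X[...,:3]@np.array(o['ee_rot']).T+np.array(o['ee_pos'])
def wlook(f=None,zmin=0.007,zmax=0.12,top=0.006,near=None,s=1.25):
    """objects seen by the wrist camera: top-surface rectangles, world mm"""
    o=readout.get_obs()
    if f: p,d=save('wrist',f,s=s)
    else: p,d=viewer.camera('wrist')
    X=wcloud(d,o);m=(d>0)&(X[...,2]>zmin)&(X[...,2]<zmax)&(np.linalg.norm(X[...,:2]-o['ee_pos'][:2],axis=-1)<0.3)
    n,l,st,c=cv2.connectedComponentsWithStats(m.astype(np.uint8))
    for i in range(1,n):
        if st[i,4]<150: continue
        P=X[l==i];z=np.percentile(P[:,2],95);T=P[np.abs(P[:,2]-z)<top]
        (cx,cy),(w,h),a=cv2.minAreaRect((T[:,:2]*1000).astype(np.float32))
        print(c[i].round()*s,st[i,4],'z %.4f'%z,'rect %.1f %.1f  %.1fx%.1f a=%.1f'%(cx,cy,w,h,a),'mean',(T.mean(0)[:2]*1000).round(1),p[l==i].mean(0).round())
    return p,d,X
def state():
    o=readout.get_obs();R=np.array(o['ee_rot'])
    print('t %.2f'%o['clock'],np.round(o['ee_pos'],4),'yaw %.2f'%np.degrees(np.arctan2(R[1,0],R[0,0])),'tilt',np.round(np.degrees(R[:2,2]),2),'F',np.round(o['contact_force'],1),'w %.4f g %.1f'%(o['grip_width'],o['grasp_force']),'q',np.round(o['q'],2));return o
def plan(x,y,z,yaw):
    """turn units about tool z first, then shifts in tool units"""
    o=state();R=np.array(o['ee_rot']);y0=np.degrees(np.arctan2(R[1,0],R[0,0]));t=-((yaw-y0+180)%360-180)
    a=np.radians(yaw);D=np.array([x,y,z])-o['ee_pos']
    print('turn %.3f  shift x %.3f y %.3f z %.3f'%(t/6,(D[0]*np.cos(a)+D[1]*np.sin(a))/.03,(D[0]*np.sin(a)-D[1]*np.cos(a))/.03,-D[2]/.03))
E
python3 - <<'E'
from h import *
state();wlook('w1.png')
E
```

```text
t 2.55 [ 0.4004 -0.2814  0.1714] yaw -4.29 tilt [0. 0.] F [-0.  -0.4 -0.3] w 0.0849 g 0.0 q [-0.77 -0.    1.72  0.    1.42  0.88]
[272.5    8.75] 1012 z 0.0238 rect 585.9 -197.5  72.4x16.8 a=78.4 mean [ 586.6 -198.8] [179. 163. 141.]
[541.25 111.25] 10270 z 0.0202 rect 487.6 -409.9  130.7x88.0 a=21.2 mean [ 488.5 -407.2] [213. 142.  76.]
[148.75  67.5 ] 1288 z 0.0472 rect 561.5 -84.0  24.6x23.8 a=47.2 mean [561.2 -85.4] [ 53. 125.  67.]
[105. 140.] 1133 z 0.0471 rect 508.3 -25.0  24.4x23.4 a=68.8 mean [507.8 -26.5] [102.  64. 124.]
[271.25 147.5 ] 1482 z 0.0473 rect 472.9 -191.4  23.0x23.6 a=13.1 mean [ 473.1 -191.9] [131.  80. 160.]
[181.25 151.25] 1360 z 0.0472 rect 482.5 -108.9  23.2x24.0 a=89.7 mean [ 482.6 -110.2] [176. 142.  70.]
[393.75 223.75] 5516 z 0.0159 rect 399.7 -281.9  58.7x99.7 a=85.1 mean [ 402.2 -281.9] [220. 198. 136.]
[237.5 260. ] 1352 z 0.0473 rect 383.4 -145.9  23.9x23.4 a=77.2 mean [ 384.  -146.6] [116.  72. 143.]
```

View pics/w1.png

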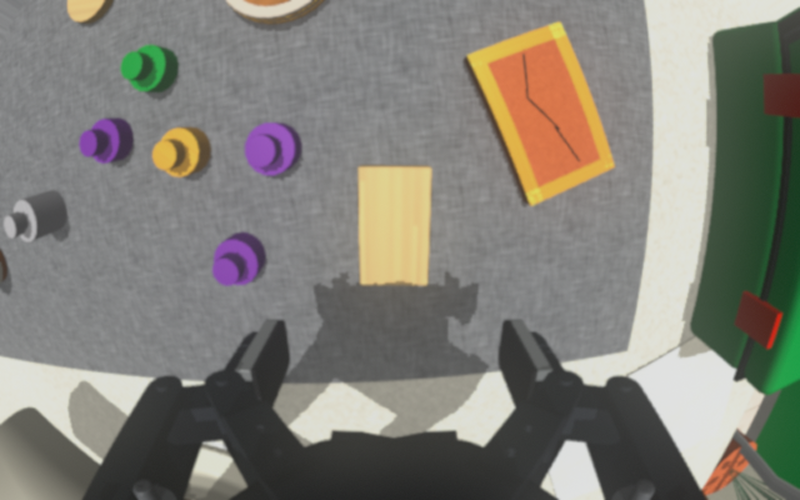

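The wrist view shows the oblong board centred at (394,224) and the panel at (541,111), both agreeing with the top view within 2 mm. Descending.

Request:
play_rows(moves=[[85,-0.02,0.02,0.9,0,0,0.1],[85,0,0,0.9,0,0,0],[85,0,0,0.9,0,0,0],[85,0,0,0.9,0,0,0],[80,0,0,0.8,0,0,0],[80,0,0,0.5,0,0,0],[75,0,0,0.3,0,0,0],[72,0,0,0.2,0,0,0],[70,0,0,0.1,0,0,0],[70,0,0,0.05,0,0,0]])

```text
clock: 3.6
ee_pos: [0.4002, -0.2817, 0.0051]
ee_rot: [[0.996, -0.084, 0.0], [-0.084, -0.996, -0.0], [0.0, 0.0, -1.0]]
contact_force: [-0.2, 0.2, -0.4]
grip_width: 0.0699
grasp_force: 0.0
```

Request:
play_rows(moves=[[40,0,0,0.03,0,0,0],[40,0,0,0,0,0,0],[40,0,0,0,0,0,0],[40,0,0,0,0,0,0],[40,0,0,0,0,0,0],[40,0,0,0,0,0,0],[40,0,0,0,0,0,0],[40,0,0,0,0,0,0],[40,0,0,-0.1,0,0,0],[40,0,0,-0.3,0,0,0]])

```text
clock: 4.6
ee_pos: [0.3998, -0.2813, 0.016]
ee_rot: [[0.996, -0.084, -0.001], [-0.084, -0.996, 0.001], [-0.001, -0.001, -1.0]]
contact_force: [0.7, 0.3, -0.8]
grip_width: 0.0561
grasp_force: 53.1
```

Gripped. Lifting, then turning towards the panel's direction.

Request:
play_rows(moves=[[40,0,0,-0.5,0,0,0],[40,0,0,-0.8,0,0,0],[40,0,0,-0.8,0,0,0],[40,0,0,-0.8,0,0,-0.87],[40,0,0,0,0,0,-0.87],[40,0,0,0,0,0,-0.87],[40,0,0,0,0,0,-0.87],[40,0,0,0,0,0,-0.87],[40,0,0,0,0,0,0],[40,0,0,0,0,0,0]])

```text
clock: 5.6
ee_pos: [0.4001, -0.2815, 0.1034]
ee_rot: [[0.933, 0.36, 0.0], [0.36, -0.933, -0.0], [0.0, 0.0, -1.0]]
contact_force: [-0.2, 0.5, 0.3]
grip_width: 0.0561
grasp_force: 53.1
```

Run:
```python
from h import *
plan(.4876,-.4095,.1,21.4)
wlook('w2.png',zmin=.01,zmax=.2)
```

```text
t 5.60 [ 0.4001 -0.2815  0.1034] yaw 21.11 tilt [ 0.02 -0.02] F [-0.2  0.5  0.3] w 0.0561 g 53.1 q [-0.77  0.05  1.81  0.    1.28  0.43]
turn -0.049  shift x 1.160 y 5.036 z 0.113
[108.75  10.  ] 722 z 0.0459 rect 498.8 -26.3  4.6x18.5 a=7.1 mean [499.1 -28.2] [ 89.  54. 108.]
[185.   47.5] 2274 z 0.0473 rect 482.7 -109.1  24.0x23.8 a=29.0 mean [ 482.5 -110.3] [178. 144.  68.]
[295.    93.75] 2551 z 0.0475 rect 473.1 -190.8  23.2x24.2 a=10.2 mean [ 473.2 -191.6] [138.  83. 170.]
[608.75 201.25] 12626 z 0.0201 rect 487.5 -410.0  130.6x88.1 a=21.2 mean [ 488.5 -404.9] [211. 139.  74.]
[191.25 208.75] 2182 z 0.0473 rect 383.9 -145.6  23.6x23.6 a=88.1 mean [ 384.6 -146.7] [117.  70. 145.]
[393.75 381.25] 50814 z 0.1974 rect 408.1 -278.3  24.3x135.3 a=21.2 mean [ 411.  -276.8] [107.  98.  75.]
```

View pics/w2.png

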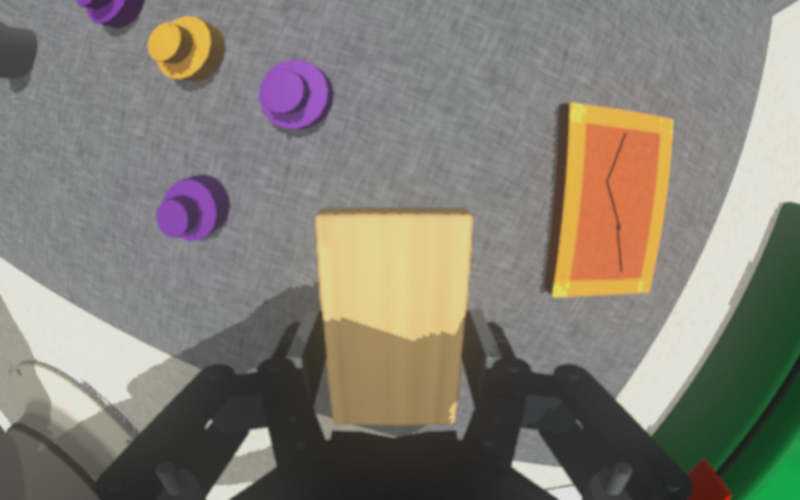

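The board is held squarely, front edge at row 212, and the panel is in view at (610,200). Moving over it and lowering.

Request:
play_rows(moves=[[40,0.19,0.84,0,0,0,-0.03],[40,0.19,0.84,0,0,0,0],[40,0.19,0.84,0,0,0,0],[40,0.19,0.84,0,0,0,0],[40,0.19,0.84,0,0,0,0],[40,0.19,0.85,0.3,0,0,0],[40,0,0,0.6,0,0,0],[40,0,0,0.6,0,0,0],[40,0,0,0.3,0,0,0],[40,0,0,0,0,0,0]])

```text
clock: 6.65
ee_pos: [0.4867, -0.4096, 0.0478]
ee_rot: [[0.931, 0.365, -0.001], [0.365, -0.931, 0.002], [-0.001, -0.002, -1.0]]
contact_force: [0.5, 0.4, -0.1]
grip_width: 0.056
grasp_force: 53.2
```

Run:
```python
from h import *
plan(.4875,-.41,.0225,21.2)
o=readout.get_obs();p,d=viewer.camera('wrist');X=wcloud(d,o);L=(X-o['ee_pos'])@np.array(o['ee_rot'])
hsv=cv2.cvtColor(p,cv2.COLOR_RGB2HSV)
m=(d>0)&(L[...,2]<0.002)&(L[...,2]>-.017)&(L[...,0]>0.015)&(abs(L[...,1])<.045)
print(m.sum(),(np.percentile(L[m],[1,50,99],axis=0)*1000).round(1))
```

```text
t 6.65 [ 0.4867 -0.4096  0.0478] yaw 21.38 tilt [-0.08  0.09] F [ 0.5  0.4 -0.1] w 0.0560 g 53.2 q [-0.82  0.4   1.51  0.    1.24  0.38]
turn 0.030  shift x 0.019 y 0.023 z 0.843
9195 [[ 15.4 -28.4 -11.2]
 [ 34.3  -0.1  -9.7]
 [ 49.4  27.7   0.5]]
```

Request:
play_rows(moves=[[40,0.02,0.02,0.3,0,0,0.03],[40,0,0,0.3,0,0,0],[40,0,0,0.12,0,0,0],[40,0,0,0.03,0,0,0],[40,0,0,0.03,0,0,0],[40,0,0,0,0,0,0],[40,0,0,0,0,0,0],[40,0,0,0,0,0,0],[40,0,0,0,0,0,0],[40,0,0,0,0,0,0]])

```text
clock: 7.7
ee_pos: [0.488, -0.4104, 0.0255]
ee_rot: [[0.932, 0.363, 0.0], [0.363, -0.932, 0.0], [0.0, -0.0, -1.0]]
contact_force: [0.9, 0.1, -0.7]
grip_width: 0.0559
grasp_force: 53.2
```

Request:
play_rows(moves=[[40,0,0,0.03,0,0,0],[40,0,0,0.03,0,0,0],[40,0,0,0,0,0,0],[40,0,0,0,0,0,0],[40,0,0,0.02,0,0,0],[40,0,0,0,0,0,0],[40,0,0,0,0,0,0],[40,0,0,0,0,0,0],[40,0,0,0,0,0,0],[40,0,0,0,0,0,0]])

```text
clock: 8.7
ee_pos: [0.4879, -0.4104, 0.0231]
ee_rot: [[0.932, 0.363, 0.0], [0.363, -0.932, 0.0], [0.0, -0.0, -1.0]]
contact_force: [-0.2, 0.0, -0.7]
grip_width: 0.0558
grasp_force: 53.2
```

Request:
play_rows(moves=[[40,0,0,0.02,0,0,0],[40,0,0,0,0,0,0],[40,0,0,0,0,0,0],[40,0,0,0.02,0,0,0],[40,0,0,0,0,0,0],[40,0,0,0,0,0,0],[40,0,0,0,0,0,0],[40,0,0,0,0,0,0],[40,0,0,0,0,0,0],[40,0,0,0,0,0,0]])

```text
clock: 9.7
ee_pos: [0.488, -0.4105, 0.0229]
ee_rot: [[0.932, 0.363, 0.0], [0.363, -0.932, -0.0], [0.0, 0.0, -1.0]]
contact_force: [-4.0, 3.2, 11.7]
grip_width: 0.0563
grasp_force: 54.6
```

Contact at 12 N, so it's set down. Release, rise and look.

Request:
play_rows(moves=[[62,0,0,0,0,0,0],[66,0,0,0,0,0,0],[70,0,0,0,0,0,0],[70,0,0,-0.1,0,0,0],[70,0,0,-0.4,0,0,0],[75,0,0,-0.9,0,0,0],[85,0,0,-0.9,0,0,0],[85,0,0,-0.9,0,0,0],[85,0,0,-0.9,0,0,0],[85,0,0,-0.9,0,0,0]])

```text
clock: 10.7
ee_pos: [0.4879, -0.4103, 0.1742]
ee_rot: [[0.932, 0.363, 0.001], [0.363, -0.932, -0.001], [0.0, 0.001, -1.0]]
contact_force: [-0.3, 0.1, 0.7]
grip_width: 0.0848
grasp_force: 0.0
```

```bash
cat >> h.py <<'E'
def rects(levels,X,box,r=0.09,tol=0.004):
    """min-area rectangles of horizontal surfaces at the given z near box centre"""
    m0=np.linalg.norm(X[...,:2]-box,axis=-1)<r
    for z in levels:
        m=(m0&(abs(X[...,2]-z)<tol)).astype(np.uint8);n,l,st,c=cv2.connectedComponentsWithStats(m)
        if n<2: print(z,'none');continue
        i=1+st[1:,4].argmax();T=X[l==i]
        (cx,cy),(w,h),a=cv2.minAreaRect((T[:,:2]*1000).astype(np.float32));print('lvl',z,'zmed %.4f'%np.median(T[:,2]),'rect %.1f %.1f %.1fx%.1f a=%.1f'%(cx,cy,w,h,a))
E
python3 - <<'E'
from h import *
p,d,X=wlook('w3.png')
rects([.020,.034],X,[.4875,-.41])
plan(.6243,.2404,.19,127)
E
```

```text
[221.25  20.  ] 2678 z 0.0241 rect 598.9 -211.7  41.8x98.2 a=10.8 mean [ 601.8 -213.8] [183. 149. 115.]
[ 96.25 127.5 ] 811 z 0.0470 rect 482.8 -116.4  11.7x22.1 a=89.0 mean [ 483.5 -115.8] [151. 121.  62.]
[153.75 158.75] 1267 z 0.0472 rect 473.6 -191.4  23.2x23.6 a=12.5 mean [ 474.  -192.7] [112.  69. 138.]
[393.75 221.25] 10748 z 0.0337 rect 487.4 -410.7  99.9x58.4 a=21.3 mean [ 489.7 -409.8] [214. 184. 110.]
[105.   233.75] 1000 z 0.0471 rect 383.8 -145.8  22.6x24.4 a=7.4 mean [ 384.8 -147.3] [105.  67. 129.]
[636.25 300.  ] 9074 z 0.1151 rect 528.4 -613.0  16.3x122.3 a=86.7 mean [ 528.7 -612.7] [61. 76. 56.]
[562.5 462.5] 592 z 0.1189 rect 368.1 -615.0  3.4x62.1 a=90.0 mean [ 369.7 -615.1] [32. 52. 36.]
lvl 0.02 zmed 0.0191 rect 487.2 -410.1 131.0x86.9 a=21.5
lvl 0.034 zmed 0.0328 rect 487.4 -410.7 99.9x58.4 a=21.3
t 10.75 [ 0.4888 -0.4113  0.1791] yaw 21.27 tilt [ 0.26 -0.27] F [-0.2  0.3  5.7] w 0.0849 g 0.0 q [-0.82  0.3   1.36  0.    1.47  0.38]
turn -17.622  shift x 14.631 y 16.679 z -0.363
```

View pics/w3.png

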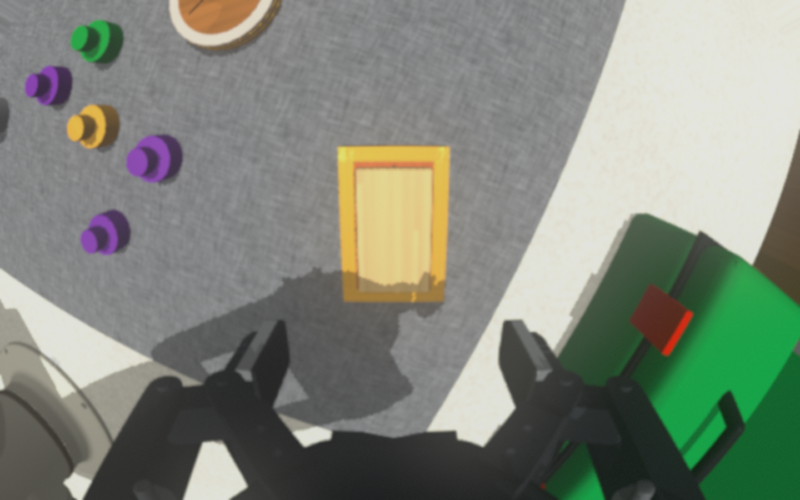

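The board sits on the panel within 0.6 mm (both centred at about (394,221)). Next, the steel block.

Request:
play_rows(moves=[[85,0.605,-0.93,0,0,0,0],[85,0.605,-0.93,0,0,0,0],[85,0.605,-0.93,0,0,0,0],[85,0.605,-0.93,0,0,0,0],[85,0.605,-0.93,0,0,0,0],[85,0.605,-0.93,0,0,0,0],[85,0.605,-0.93,0,0,0,0],[85,0.605,-0.93,0,0,0,0],[85,0.605,-0.93,0,0,0,0],[85,0.605,-0.93,0,0,0,0]])

```text
clock: 11.75
ee_pos: [0.556, -0.0832, 0.1729]
ee_rot: [[0.932, 0.363, 0.001], [0.363, -0.932, -0.0], [0.001, 0.001, -1.0]]
contact_force: [0.3, 0.8, -0.3]
grip_width: 0.0853
grasp_force: 0.0
```

Request:
play_rows(moves=[[85,0.605,-0.93,0,0,0,0],[85,0.605,-0.93,0,0,0,0],[85,0.605,-0.93,0,0,0,0],[85,0.605,-0.93,0,0,0,0],[85,0.605,-0.93,0,0,0,0],[85,0.605,-0.93,0,0,0,0],[85,0.605,-0.93,0,0,0,0],[85,0.605,-0.93,0,0,0,0],[85,0.605,-0.93,0,0,0,0],[85,0.605,-0.93,0,0,0,0]])

```text
clock: 12.75
ee_pos: [0.624, 0.2427, 0.1729]
ee_rot: [[0.932, 0.363, 0.001], [0.363, -0.932, 0.0], [0.001, 0.0, -1.0]]
contact_force: [-0.3, -0.8, 0.3]
grip_width: 0.0852
grasp_force: 0.0
```

Request:
play_rows(moves=[[85,0,0,0,0,0,-0.98],[85,0,0,0,0,0,-0.98],[85,0,0,0,0,0,-0.98],[85,0,0,0,0,0,-0.98],[85,0,0,0,0,0,-0.98],[85,0,0,0,0,0,-0.98],[85,0,0,0,0,0,-0.98],[85,0,0,0,0,0,-0.98],[85,0,0,0,0,0,-0.98],[85,0,0,0,0,0,-0.98]])

```text
clock: 13.75
ee_pos: [0.6239, 0.2413, 0.1728]
ee_rot: [[0.168, 0.986, 0.001], [0.986, -0.168, 0.0], [0.0, 0.001, -1.0]]
contact_force: [-0.4, 0.8, -0.2]
grip_width: 0.085
grasp_force: 0.0
```

Request:
play_rows(moves=[[85,0,0,0,0,0,-0.98],[85,0,0,0,0,0,-0.98],[85,0,0,0,0,0,-0.98],[85,0,0,0,0,0,-0.98],[85,0,0,0,0,0,-0.98],[85,0,0,0,0,0,-0.98],[85,0,0,0,0,0,-0.98],[85,0,0,0,0,0,-0.98],[85,0,0,0,0,0,0],[85,0,0,0,0,0,0]])

```text
clock: 14.75
ee_pos: [0.6239, 0.2413, 0.1725]
ee_rot: [[-0.601, 0.799, 0.0], [0.799, 0.601, 0.0], [-0.0, 0.0, -1.0]]
contact_force: [-0.0, 0.2, 0.4]
grip_width: 0.085
grasp_force: 0.0
```

Run:
```python
from h import *
plan(.6243,.2404,.17,127)
p,d,X=wlook('w4.png')
```

```text
t 14.75 [0.6239 0.2413 0.1725] yaw 126.92 tilt [0.02 0.01] F [-0.   0.2  0.4] w 0.0850 g 0.0 q [ 0.25  0.37  1.28  0.    1.49 -0.39]
turn -0.013  shift x -0.031 y -0.006 z 0.083
[178.75  41.25] 4195 z 0.0868 rect 401.3 269.9  49.5x49.3 a=68.1 mean [403.4 270.5] [74. 65. 57.]
[395.  227.5] 3349 z 0.0318 rect 624.1 242.0  44.5x70.2 a=35.8 mean [622.7 243.3] [182. 181. 182.]
[667.5  273.75] 6101 z 0.0902 rect 838.3 359.4  75.8x74.7 a=12.1 mean [835.7 359.2] [118. 120. 112.]
[143.75 250.  ] 1960 z 0.0731 rect 453.5 97.0  23.0x24.0 a=16.3 mean [454.   98.2] [134. 134. 134.]
[658.75 366.25] 2360 z 0.0993 rect 907.1 295.9  17.6x61.1 a=8.6 mean [904.8 297.4] [102. 103.  96.]
[158.75 360.  ] 809 z 0.0473 rect 506.6 -22.1  23.2x19.6 a=68.3 mean [507.5 -20.6] [100.  62. 122.]
[490.  417.5] 847 z 0.0213 rect 829.4 137.1  29.1x77.1 a=9.1 mean [829.4 138.3] [142. 138. 134.]
[300.   421.25] 873 z 0.0157 rect 674.5 10.9  39.6x63.3 a=61.2 mean [671.6  11.1] [204. 181. 125.]
```

View pics/w4.png

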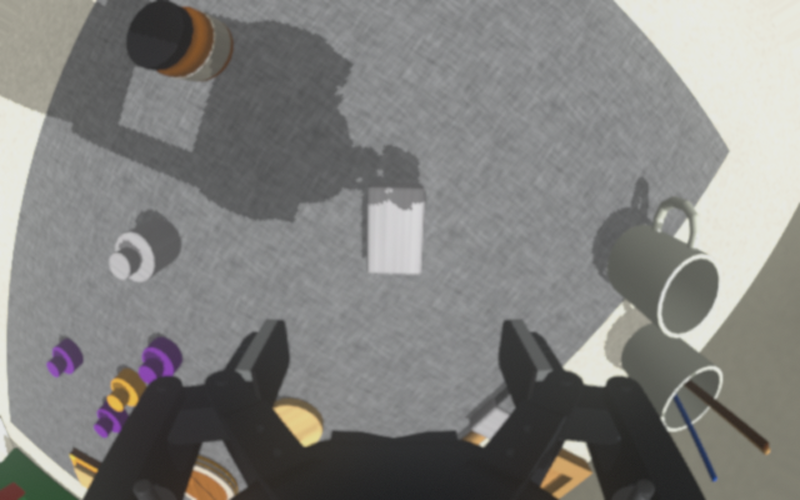

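The block is at (395,228) with its long axis along the tool x, 1.1° off. Correcting, descending and gripping it.

Request:
play_rows(moves=[[85,0.01,0.02,0.8,0,0,0.18],[85,0,0,0.9,0,0,0],[85,0,0,0.9,0,0,0],[80,0,0,0.9,0,0,0],[75,0,0,0.8,0,0,0],[70,0,0,0.6,0,0,0],[65,0,0,0.3,0,0,0],[60,0,0,0.15,0,0,0],[60,0,0,0.07,0,0,0],[60,0,0,0,0,0,0]], squeeze=80)

```text
clock: 15.8
ee_pos: [0.6245, 0.242, 0.01]
ee_rot: [[-0.588, 0.809, 0.001], [0.809, 0.588, 0.0], [-0.0, 0.001, -1.0]]
contact_force: [0.5, -0.6, 0.3]
grip_width: 0.0598
grasp_force: 0.0
```

Request:
play_rows(moves=[[25,0,0,0,0,0,0],[25,0,0,0,0,0,0],[25,0,0,0,0,0,0],[25,0,0,0,0,0,0],[25,0,0,0,0,0,0],[25,0,0,0,0,0,0],[25,0,0,0,0,0,0],[25,0,0,0,0,0,0],[25,0,0,0,0,0,0],[25,0,0,0,0,0,0]])

```text
clock: 16.8
ee_pos: [0.6248, 0.2421, 0.0107]
ee_rot: [[-0.588, 0.809, 0.002], [0.809, 0.588, 0.001], [-0.001, 0.002, -1.0]]
contact_force: [0.8, 1.5, 6.2]
grip_width: 0.0423
grasp_force: 83.3
```

Request:
play_rows(moves=[[25,0,0,-0.1,0,0,0],[25,0,0,-0.3,0,0,0],[25,0,0,-0.7,0,0,0],[25,0,0,-0.8,0,0,0],[25,0,0,-0.8,0,0,0],[25,0,0,-0.8,0,0,0],[25,0,0,-0.8,0,0,0],[25,0,0,-0.4,0,0,0],[25,0,0,0,0,0,0],[25,0,0,0,0,0,0]])

```text
clock: 17.8
ee_pos: [0.6238, 0.2418, 0.1494]
ee_rot: [[-0.588, 0.809, -0.001], [0.809, 0.588, -0.0], [0.001, -0.001, -1.0]]
contact_force: [0.6, 0.8, -6.3]
grip_width: 0.0422
grasp_force: 82.7
```

```bash
cat >> h.py <<'E'
def held(x0,x1,z0,z1,yl=.05):
    o=readout.get_obs();p,d=viewer.camera('wrist');L=(wcloud(d,o)-o['ee_pos'])@np.array(o['ee_rot'])
    m=(d>0)&(L[...,2]<z1)&(L[...,2]>z0)&(L[...,0]>x0)&(L[...,0]<x1)&(abs(L[...,1])<yl)
    print(m.sum(),(np.percentile(L[m],[1,50,99],axis=0)*1000).round(1));return L,m,p
E
python3 - <<'E'
from h import *
plan(.4874,-.4105,.14,21.3)
held(.012,.06,-.03,.02,.03)
E
```

```text
t 17.80 [0.6238 0.2418 0.1494] yaw 126.02 tilt [-0.06 -0.01] F [ 0.6  0.8 -6.3] w 0.0422 g 82.7 q [ 0.25  0.38  1.31  0.    1.45 -0.37]
turn 17.454  shift x -12.134 y 18.606 z 0.312
6220 [[ 12.3 -21.4 -21.3]
 [ 28.   -0.3 -19.6]
 [ 35.7  20.8   4.8]]
```

Held and centred. Turning it to the panel's direction, then carrying it over.

Request:
play_rows(moves=[[25,0,0,0,0,0,0.97],[25,0,0,0,0,0,0.97],[25,0,0,0,0,0,0.97],[25,0,0,0,0,0,0.97],[25,0,0,0,0,0,0.97],[25,0,0,0,0,0,0.97],[25,0,0,0,0,0,0.97],[25,0,0,0,0,0,0.97],[25,0,0,0,0,0,0.97],[25,0,0,0,0,0,0.97]])

```text
clock: 18.85
ee_pos: [0.6237, 0.2417, 0.1486]
ee_rot: [[0.381, 0.924, -0.002], [0.924, -0.381, -0.0], [-0.001, -0.002, -1.0]]
contact_force: [0.4, 0.2, -6.3]
grip_width: 0.0421
grasp_force: 82.4
```

Request:
play_rows(moves=[[25,0,0,0,0,0,0.97],[25,0,0,0,0,0,0.97],[25,0,0,0,0,0,0.97],[25,0,0,0,0,0,0.97],[25,0,0,0,0,0,0.97],[25,0,0,0,0,0,0.97],[25,0,0,0,0,0,0.97],[25,0,0,0,0,0,0.67],[25,0,0,0,0,0,0],[25,0,0,0,0,0,0]])

```text
clock: 19.85
ee_pos: [0.6238, 0.2418, 0.1493]
ee_rot: [[0.919, 0.394, -0.001], [0.394, -0.919, -0.0], [-0.001, -0.0, -1.0]]
contact_force: [-0.8, -1.0, -6.1]
grip_width: 0.0423
grasp_force: 82.4
```

Request:
play_rows(moves=[[25,-0.3,0.5,0,0,0,0],[25,-0.6,0.92,0,0,0,0],[25,-0.6,0.92,0,0,0,0],[25,-0.6,0.92,0,0,0,0],[25,-0.6,0.92,0,0,0,0],[25,-0.6,0.92,0,0,0,0],[25,-0.6,0.92,0,0,0,0],[25,-0.6,0.92,0,0,0,0],[25,-0.6,0.92,0,0,0,0],[25,-0.6,0.92,0,0,0,0]])

```text
clock: 20.85
ee_pos: [0.5692, -0.0692, 0.1502]
ee_rot: [[0.919, 0.393, -0.0], [0.393, -0.919, -0.0], [-0.0, -0.0, -1.0]]
contact_force: [0.2, -0.3, -5.6]
grip_width: 0.042
grasp_force: 82.6
```

Request:
play_rows(moves=[[25,-0.6,0.92,0,0,0,0],[25,-0.6,0.92,0,0,0,0],[25,-0.6,0.92,0,0,0,0],[25,-0.6,0.92,0,0,0,0],[25,-0.6,0.92,0,0,0,0],[25,-0.6,0.92,0,0,0,0],[25,-0.6,0.92,0,0,0,0],[25,-0.6,0.92,0,0,0,0],[25,-0.6,0.92,0,0,0,0],[25,-0.3,0.5,0,0,0,0]])

```text
clock: 21.85
ee_pos: [0.5145, -0.3794, 0.1499]
ee_rot: [[0.92, 0.392, -0.001], [0.392, -0.92, -0.0], [-0.001, -0.0, -1.0]]
contact_force: [0.7, 0.4, -5.7]
grip_width: 0.0421
grasp_force: 82.7
```

Request:
play_rows(moves=[[25,-0.4,0.5,0,0,0,0],[25,0,0,0,0,0,0],[25,0,0,0,0,0,0],[25,0,0,0,0,0,0],[25,0,0,0,0,0,0],[25,0,0,0,0,0,0],[25,0,0,0,0,0,0],[25,0,0,0,0,0,0],[25,0,0,0,0,0,0],[25,0,0,0,0,0,0]])

```text
clock: 22.85
ee_pos: [0.5107, -0.3953, 0.1503]
ee_rot: [[0.92, 0.392, -0.0], [0.392, -0.92, 0.0], [0.0, -0.0, -1.0]]
contact_force: [-1.4, 0.3, -5.2]
grip_width: 0.0421
grasp_force: 82.8
```

Run:
```python
from h import *
plan(.4874,-.4105,.046,21.3)
L,m,p=held(.012,.06,-.03,.02,.03)
```

```text
t 22.85 [ 0.5107 -0.3953  0.1503] yaw 23.07 tilt [-0.    0.01] F [-1.4  0.3 -5.2] w 0.0421 g 82.8 q [-0.78  0.33  1.38  0.    1.43  0.39]
turn 0.294  shift x -0.909 y 0.191 z 3.476
6067 [[ 12.3 -21.1 -21.3]
 [ 27.6  -0.2 -19.7]
 [ 34.9  20.9   5. ]]
```

Request:
play_rows(moves=[[25,0,0,0.3,0,0,0.294],[25,-0.3,0.06,0.5,0,0,0],[25,-0.3,0.06,0.6,0,0,0],[25,-0.31,0.07,0.6,0,0,0],[25,0,0,0.6,0,0,0],[25,0,0,0.4,0,0,0],[25,0,0,0.25,0,0,0],[25,0,0,0.1,0,0,0],[25,0,0,0,0,0,0],[25,0,0,0,0,0,0]])

```text
clock: 23.9
ee_pos: [0.4877, -0.4107, 0.0505]
ee_rot: [[0.932, 0.363, 0.001], [0.363, -0.932, -0.001], [0.0, 0.001, -1.0]]
contact_force: [0.5, -0.2, -5.8]
grip_width: 0.0418
grasp_force: 82.7
```

Run:
```python
from h import *
plan(.4874,-.4105,.0425,21.3)
```

```text
t 23.90 [ 0.4877 -0.4107  0.0505] yaw 21.31 tilt [ 0.04 -0.03] F [ 0.5 -0.2 -5.8] w 0.0418 g 82.7 q [-0.82  0.39  1.51  0.    1.24  0.38]
turn 0.002  shift x -0.006 y -0.009 z 0.266
```

Request:
play_rows(moves=[[25,0,0,0.12,0,0,0],[25,0,0,0.06,0,0,0],[25,0,0,0.03,0,0,0],[25,0,0,0.02,0,0,0],[25,0,0,0,0,0,0],[25,0,0,0.02,0,0,0],[25,0,0,0,0,0,0],[25,0,0,0,0,0,0],[25,0,0,0,0,0,0],[25,0,0,0,0,0,0]])

```text
clock: 24.9
ee_pos: [0.4874, -0.4105, 0.0427]
ee_rot: [[0.932, 0.363, 0.0], [0.363, -0.932, -0.0], [0.0, 0.0, -1.0]]
contact_force: [-3.0, 3.7, 5.9]
grip_width: 0.0421
grasp_force: 84.0
```

Request:
play_rows(moves=[[48,0,0,0,0,0,0],[54,0,0,0,0,0,0],[60,0,0,0,0,0,0],[65,0,0,-0.1,0,0,0],[65,0,0,-0.4,0,0,0],[75,0,0,-0.9,0,0,0],[85,0,0,-0.9,0,0,0],[85,0,0,-0.9,0,0,0],[85,0,0,-0.9,0,0,0],[85,0,0,-0.6,0,0,0]])

```text
clock: 25.9
ee_pos: [0.4876, -0.4108, 0.1866]
ee_rot: [[0.932, 0.363, 0.002], [0.363, -0.932, -0.002], [0.001, 0.003, -1.0]]
contact_force: [0.8, -0.4, -0.0]
grip_width: 0.0849
grasp_force: 0.0
```

Run:
```python
from h import *
p,d,X=wlook('w5.png')
rects([.020,.034,.064],X,[.4875,-.41])
plan(.4825,-.109,.14,21.3)
```

```text
[226.25  21.25] 2765 z 0.0242 rect 600.3 -211.1  45.1x98.9 a=10.8 mean [ 603.6 -213.5] [184. 149. 114.]
[103.75 126.25] 751 z 0.0468 rect 483.0 -116.2  22.7x10.3 a=1.0 mean [ 483.6 -116.4] [153. 122.  63.]
[160.   156.25] 1180 z 0.0471 rect 473.5 -191.0  23.9x23.5 a=68.0 mean [ 474.  -192.6] [114.  70. 140.]
[392.5  218.75] 9882 z 0.0634 rect 487.3 -410.1  70.1x44.9 a=21.0 mean [ 488.9 -409.7] [202. 179. 129.]
[111.25 230.  ] 943 z 0.0471 rect 384.3 -145.6  22.6x25.0 a=19.9 mean [ 384.9 -147.3] [107.  68. 131.]
[627.5  296.25] 8682 z 0.1153 rect 526.4 -613.2  17.9x127.1 a=86.0 mean [ 527.4 -612.8] [62. 77. 57.]
[561.25 455.  ] 192 z 0.1196 rect 366.1 -615.0  53.7x3.0 a=1.0 mean [ 369.1 -615. ] [31. 61. 38.]
lvl 0.02 zmed 0.0191 rect 487.3 -410.0 131.2x87.2 a=21.0
lvl 0.034 zmed 0.0327 rect 488.2 -410.5 98.8x58.3 a=21.2
lvl 0.064 zmed 0.0627 rect 486.7 -410.4 69.0x44.6 a=21.2
t 25.95 [ 0.4881 -0.4113  0.1892] yaw 21.30 tilt [ 0.23 -0.24] F [-0.2 -0.6  4. ] w 0.0852 g 0.0 q [-0.82  0.29  1.35  0.    1.49  0.38]
turn 0.000  shift x 3.486 y -9.457 z 1.641
```

The block is centred on the board within about 1 mm. Next, the brass weight.

Request:
play_rows(moves=[[60,0.35,-0.946,0,0,0,0],[45,0.35,-0.946,0,0,0,0],[45,0.35,-0.946,0,0,0,0],[45,0.35,-0.946,0,0,0,0],[45,0.35,-0.946,0.2,0,0,0],[45,0.35,-0.946,0.2,0,0,0],[45,0.35,-0.946,0.2,0,0,0],[45,0.35,-0.946,0.2,0,0,0],[45,0.35,-0.946,0.2,0,0,0],[45,0.35,-0.946,0.2,0,0,0]])

```text
clock: 26.95
ee_pos: [0.482, -0.1068, 0.1478]
ee_rot: [[0.932, 0.363, 0.001], [0.363, -0.932, -0.0], [0.001, 0.001, -1.0]]
contact_force: [1.1, 0.7, -0.5]
grip_width: 0.0448
grasp_force: 0.0
```

Request:
play_rows(moves=[[45,0,0,0,0,0,0],[45,0,0,0,0,0,0],[45,0,0,0,0,0,0],[45,0,0,0,0,0,0],[45,0,0,0,0,0,0],[45,0,0,0,0,0,0],[45,0,0,0,0,0,0],[45,0,0,0,0,0,0],[45,0,0,0,0,0,0],[45,0,0,0,0,0,0]])

```text
clock: 27.95
ee_pos: [0.4821, -0.1079, 0.1473]
ee_rot: [[0.932, 0.363, -0.0], [0.363, -0.932, 0.0], [0.0, -0.0, -1.0]]
contact_force: [-0.2, -0.1, -0.1]
grip_width: 0.0447
grasp_force: 0.0
```

Run:
```python
from h import *
p,d,X=wlook('w6.png')
rects([.045],X,[.4825,-.109],r=.03)
plan(.4825,-.109,.028,21.3)
```

```text
[580. 110.] 7888 z 0.0242 rect 626.6 -204.6  99.4x99.3 a=65.3 mean [ 625.4 -201.5] [195. 156. 119.]
[402.5  121.25] 1837 z 0.0474 rect 561.7 -83.6  22.2x23.4 a=21.4 mean [561.7 -83.4] [ 75. 186.  99.]
[298.75 163.75] 1784 z 0.0474 rect 508.6 -24.5  23.1x23.4 a=19.1 mean [508.8 -24.9] [144.  86. 177.]
[137.5 187.5] 2502 z 0.0730 rect 453.2 95.5  23.7x23.8 a=23.2 mean [454.   93.9] [137. 137. 138.]
[395.   236.25] 1729 z 0.0475 rect 482.9 -108.0  23.5x22.5 a=21.7 mean [ 483.4 -108. ] [214. 176.  79.]
[488.75 283.75] 1614 z 0.0473 rect 473.2 -189.9  23.8x23.0 a=28.7 mean [ 473.8 -189.3] [123.  72. 152.]
[666.25 333.75] 4412 z 0.0629 rect 484.5 -402.2  69.7x30.4 a=20.6 mean [ 490.1 -394.5] [156. 135.  98.]
[392.5  358.75] 1451 z 0.0474 rect 383.5 -144.7  23.9x24.0 a=38.9 mean [ 385.1 -144.4] [ 89.  54. 109.]
lvl 0.045 zmed 0.0467 rect 482.9 -108.0 23.5x22.6 a=20.6
t 28.00 [ 0.4821 -0.108   0.1473] yaw 21.30 tilt [-0.    0.01] F [-0.3 -0.9  0.3] w 0.0450 g 0.0 q [-0.38  0.03  1.74  0.    1.37  0.82]
turn 0.000  shift x 0.001 y 0.038 z 3.976
```

View pics/w6.png

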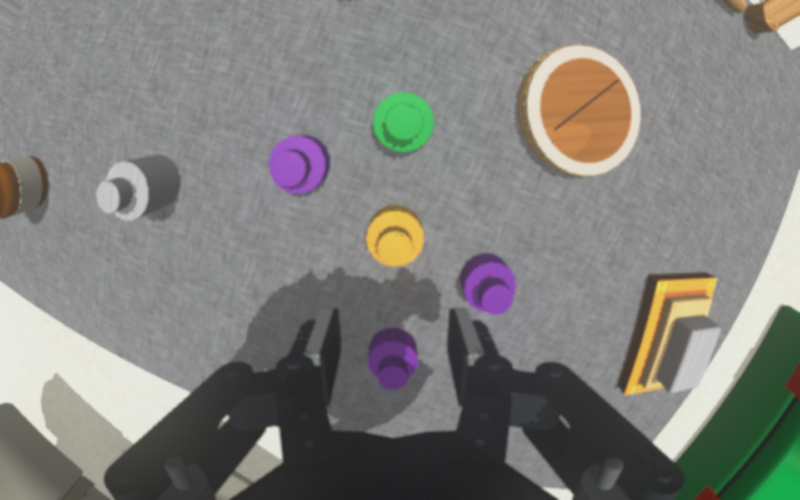

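The brass weight is straight ahead at (395,237), with the stack on the right at (670,335). Descending on the knob.

Request:
play_rows(moves=[[45,0.025,0.01,0.5,0,0,0],[45,0,0,0.7,0,0,0],[45,0,0,0.7,0,0,0],[45,0,0,0.7,0,0,0],[45,0,0,0.6,0,0,0],[45,0,0,0.4,0,0,0],[45,0,0,0.25,0,0,0],[45,0,0,0.13,0,0,0],[45,0,0,0,0,0,0],[45,0,0,0,0,0,0]], squeeze=60)

```text
clock: 29.0
ee_pos: [0.4832, -0.1081, 0.0285]
ee_rot: [[0.932, 0.363, 0.001], [0.363, -0.932, -0.0], [0.001, 0.0, -1.0]]
contact_force: [-0.8, -0.9, 0.5]
grip_width: 0.045
grasp_force: 0.0
```

Request:
play_rows(moves=[[10,0,0,0,0,0,0],[10,0,0,0,0,0,0],[10,0,0,0,0,0,0],[10,0,0,0,0,0,0],[10,0,0,0,0,0,0],[10,0,0,0,0,0,0],[10,0,0,0,0,0,0],[10,0,0,0,0,0,0],[10,0,0,0,0,0,0],[10,0,0,0,0,0,0]])

```text
clock: 30.0
ee_pos: [0.4833, -0.1083, 0.0287]
ee_rot: [[0.932, 0.363, 0.001], [0.363, -0.932, -0.001], [0.001, 0.001, -1.0]]
contact_force: [-1.1, -0.7, 5.1]
grip_width: 0.0209
grasp_force: 58.4
```

Request:
play_rows(moves=[[10,0,0,-0.1,0,0,0],[10,0,0,-0.3,0,0,0],[10,0,0,-0.7,0,0,0],[10,0,0,-0.8,0,0,0],[10,0,0,-0.8,0,0,0],[10,0,0,-0.8,0,0,0],[10,0,0,-0.8,0,0,0],[10,0,0,-0.2,0,0,0],[10,0,0,0,0,0,0],[10,0,0,0,0,0,0]])

```text
clock: 31.0
ee_pos: [0.4824, -0.1078, 0.1618]
ee_rot: [[0.932, 0.363, -0.001], [0.363, -0.932, 0.001], [-0.001, -0.001, -1.0]]
contact_force: [-0.3, -0.4, -4.2]
grip_width: 0.0207
grasp_force: 59.1
```

Run:
```python
from h import *
plan(.4872,-.4104,.16,21.3)
L,m,p=held(.008,.03,-.005,.03,.03)
cv2.imwrite('pics/w7.png',cv2.resize(p[150:350,220:420],None,fx=3,fy=3)[:,:,::-1])
```

```text
t 31.00 [ 0.4824 -0.1078  0.1618] yaw 21.30 tilt [-0.07  0.04] F [-0.3 -0.4 -4.2] w 0.0207 g 59.1 q [-0.38  0.02  1.72  0.    1.4   0.82]
turn 0.000  shift x -3.516 y 9.456 z 0.061
2088 [[  8.1 -18.2  -4.4]
 [ 15.1  -0.1   4.5]
 [ 20.4  17.4  26.6]]
```

View pics/w7.png

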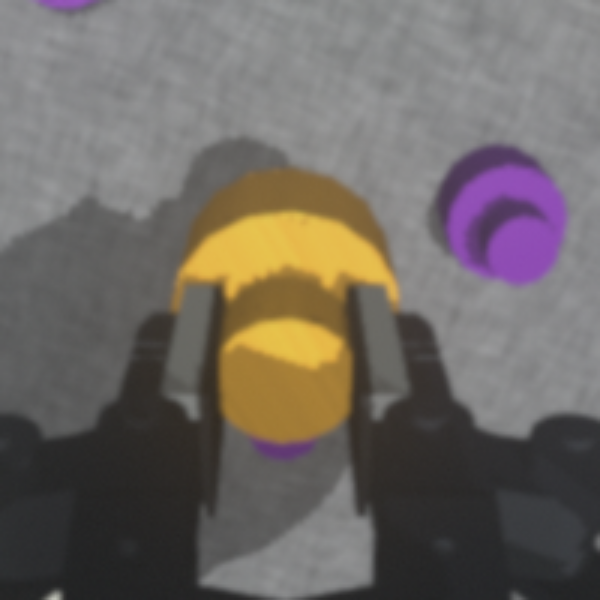

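The brass weight is held upright by the knob, centred between the pads. Carrying it to the stack.

Request:
play_rows(moves=[[10,-0.35,0.945,0,0,0,0],[10,-0.35,0.945,0,0,0,0],[10,-0.35,0.945,0,0,0,0],[10,-0.35,0.945,0,0,0,0],[10,-0.35,0.945,0,0,0,0],[10,-0.35,0.945,0,0,0,0],[10,-0.35,0.945,0,0,0,0],[10,-0.35,0.945,0,0,0,0],[10,-0.35,0.945,0,0,0,0],[10,-0.36,0.945,0,0,0,0]])

```text
clock: 32.05
ee_pos: [0.4874, -0.4113, 0.1613]
ee_rot: [[0.932, 0.363, -0.001], [0.363, -0.932, 0.002], [-0.001, -0.002, -1.0]]
contact_force: [0.7, -0.9, -2.1]
grip_width: 0.0208
grasp_force: 59.3
```

Request:
play_rows(moves=[[10,0,0,0,0,0,0],[10,0,0,0.2,0,0,0],[10,0,0,0.5,0,0,0],[10,0,0,0.5,0,0,0],[10,0,0,0.5,0,0,0],[10,0,0,0.3,0,0,0],[10,0,0,0.1,0,0,0],[10,0,0,0,0,0,0],[10,0,0,0,0,0,0],[10,0,0,0,0,0,0]])

```text
clock: 33.05
ee_pos: [0.488, -0.4106, 0.1006]
ee_rot: [[0.932, 0.363, 0.001], [0.363, -0.932, -0.001], [0.0, 0.001, -1.0]]
contact_force: [-0.5, -0.9, -2.8]
grip_width: 0.0203
grasp_force: 59.5
```

Run:
```python
from h import *
plan(.4872,-.4104,.0906,21.3)
```

```text
t 33.05 [ 0.488  -0.4106  0.1006] yaw 21.30 tilt [ 0.04 -0.04] F [-0.5 -0.9 -2.8] w 0.0203 g 59.5 q [-0.82  0.35  1.46  0.    1.33  0.38]
turn -0.000  shift x -0.022 y -0.015 z 0.333
```

Request:
play_rows(moves=[[10,-0.02,-0.01,0.15,0,0,0],[10,0,0,0.1,0,0,0],[10,0,0,0.04,0,0,0],[10,0,0,0.02,0,0,0],[10,0,0,0.02,0,0,0],[10,0,0,0.01,0,0,0],[10,0,0,0,0,0,0],[10,0,0,0,0,0,0],[10,0,0,0,0,0,0],[10,0,0,0,0,0,0]])

```text
clock: 34.05
ee_pos: [0.487, -0.4104, 0.0906]
ee_rot: [[0.932, 0.363, 0.0], [0.363, -0.932, -0.0], [0.0, 0.0, -1.0]]
contact_force: [-6.0, 4.3, 8.6]
grip_width: 0.0203
grasp_force: 60.8
```

Contact. Releasing, then looking.

Request:
play_rows(moves=[[26,0,0,0,0,0,0],[32,0,0,0,0,0,0],[40,0,0,0,0,0,0],[45,0,0,-0.1,0,0,0],[45,0,0,-0.4,0,0,0],[60,0,0,-0.9,0,0,0],[85,0,0,-0.9,0,0,0],[85,0,0,-0.9,0,0,0],[85,0,0,-0.6,0,0,0],[85,0,0,0,0,0,0]])

```text
clock: 35.05
ee_pos: [0.4878, -0.411, 0.2077]
ee_rot: [[0.932, 0.363, 0.004], [0.363, -0.932, -0.004], [0.002, 0.005, -1.0]]
contact_force: [-0.5, -0.2, -0.9]
grip_width: 0.0845
grasp_force: 0.0
```

Run:
```python
from h import *
p,d,X=wlook('w8.png')
rects([.034,.063,.087,.109],X,[.4875,-.41])
plan(.6683,-.0015,.17,21.3)
```

```text
[235.   22.5] 2948 z 0.0242 rect 603.7 -211.0  51.6x100.6 a=11.7 mean [ 607.1 -212.8] [184. 148. 112.]
[171.25 155.  ] 1064 z 0.0473 rect 473.6 -191.7  24.4x23.0 a=79.4 mean [ 474.  -192.6] [115.  71. 142.]
[391.25 212.5 ] 8758 z 0.1084 rect 486.9 -410.3  23.4x24.0 a=68.9 mean [ 487.3 -410.1] [207. 176. 105.]
[122.5 225. ] 878 z 0.0474 rect 383.8 -145.8  23.5x23.7 a=47.2 mean [ 384.7 -147.1] [108.  69. 132.]
[613.75 291.25] 7883 z 0.1155 rect 513.7 -613.2  18.4x153.1 a=86.3 mean [ 516.9 -613.1] [63. 78. 58.]
[498.75 421.25] 281 z 0.0283 rect 304.8 -614.8  2.7x69.6 a=89.7 mean [ 310.1 -614.9] [65. 83. 64.]
lvl 0.034 zmed 0.0327 rect 487.6 -410.3 98.5x58.0 a=21.2
lvl 0.063 zmed 0.0626 rect 504.4 -403.7 32.1x43.5 a=20.4
lvl 0.087 zmed 0.0867 rect 486.9 -410.4 40.0x40.5 a=18.2
lvl 0.109 zmed 0.1088 rect 486.9 -410.3 23.4x24.0 a=68.9
t 35.10 [ 0.4874 -0.4106  0.2056] yaw 21.30 tilt [ 0.11 -0.11] F [-0.2 -0.4 -0.3] w 0.0852 g 0.0 q [-0.82  0.29  1.32  0.    1.53  0.38]
turn 0.000  shift x 10.571 y -10.516 z 1.188
```

View pics/w8.png

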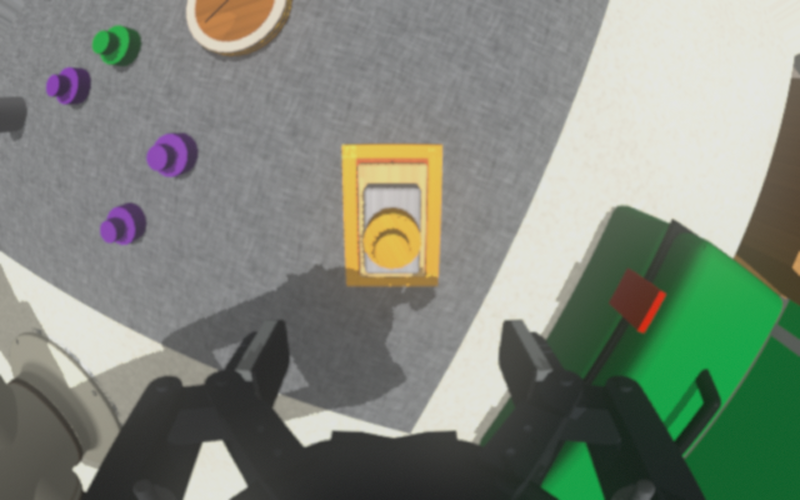

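The panel stack is complete and centred: panel, board, block and brass all sit around (392,215). Next, the round board.

Request:
play_rows(moves=[[85,0.6,-0.6,0,0,0,0],[85,0.9,-0.9,0,0,0,0],[85,0.9,-0.9,0,0,0,0],[85,0.9,-0.9,0,0,0,0],[85,0.9,-0.9,0,0,0,0],[85,0.9,-0.9,0,0,0,0],[85,0.9,-0.9,0,0,0,0],[85,0.9,-0.9,0,0,0,0],[85,0.9,-0.9,0,0,0,0],[85,0.9,-0.9,0,0,0,0]])

```text
clock: 36.1
ee_pos: [0.6356, -0.0707, 0.203]
ee_rot: [[0.932, 0.363, -0.001], [0.363, -0.932, 0.0], [-0.001, -0.001, -1.0]]
contact_force: [0.9, -0.7, -1.4]
grip_width: 0.0849
grasp_force: 0.0
```

Request:
play_rows(moves=[[85,0.9,-0.9,0.3,0,0,0],[85,0.9,-0.9,0.4,0,0,0],[85,0.07,-0.02,0.5,0,0,0],[85,0,0,0,0,0,0],[85,0,0,0,0,0,0],[85,0,0,0,0,0,0],[85,0,0,0,0,0,0],[85,0,0,0,0,0,0],[85,0,0,0,0,0,0],[85,0,0,0,0,0,0]])

```text
clock: 37.1
ee_pos: [0.6679, -0.0012, 0.1679]
ee_rot: [[0.932, 0.363, 0.0], [0.363, -0.932, 0.0], [0.0, -0.0, -1.0]]
contact_force: [-0.2, 0.3, 0.7]
grip_width: 0.085
grasp_force: 0.0
```

Run:
```python
from h import *
p,d,X=wlook('w9.png')
plan(.6683,-.0015,.004,21.3)
```

```text
[420.  10.] 790 z 0.0207 rect 838.5 49.2  18.2x58.1 a=1.4 mean [836.2  40.9] [166. 136.  96.]
[621.25  33.75] 3551 z 0.0268 rect 902.4 -110.2  39.1x140.7 a=0.6 mean [ 893.9 -117. ] [187. 152. 104.]
[670. 155.] 788 z 0.0204 rect 829.0 -212.4  92.8x17.5 a=89.1 mean [ 827.8 -225. ] [171. 149. 119.]
[393.75 225.  ] 3101 z 0.0160 rect 669.1 -0.2  62.6x62.9 a=22.7 mean [ 6.701e+02 -5.000e-01] [226. 205. 142.]
[580.   331.25] 3374 z 0.0243 rect 638.8 -210.4  100.1x72.8 a=61.6 mean [ 639.1 -204. ] [181. 143. 107.]
[435.   366.25] 1230 z 0.0474 rect 562.2 -83.2  24.6x22.9 a=24.2 mean [563.4 -82.3] [ 50. 124.  66.]
[355. 390.] 1153 z 0.0474 rect 508.6 -24.2  23.4x22.9 a=36.3 mean [510.2 -23.5] [ 82.  53. 100.]
t 37.15 [ 0.6679 -0.0012  0.1678] yaw 21.29 tilt [0.   0.01] F [-0.3  1.5 -0.2] w 0.0850 g 0.0 q [-0.12  0.37  1.29  0.    1.48  1.08]
turn -0.001  shift x 0.009 y 0.016 z 5.460
```

View pics/w9.png

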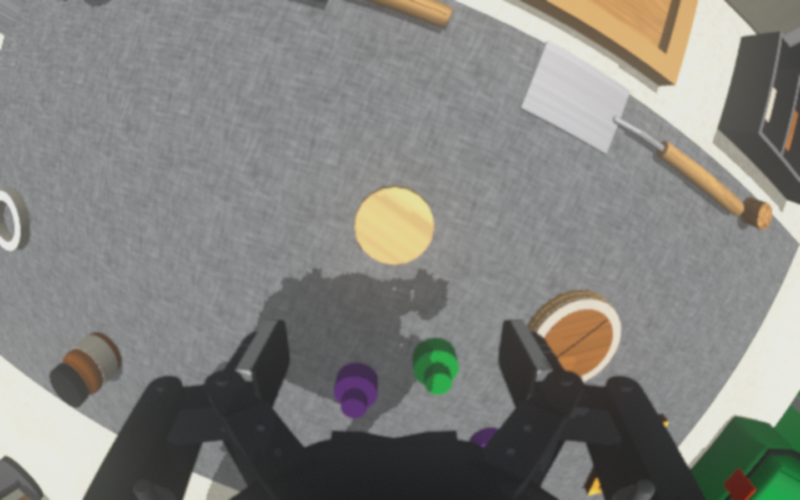

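The round board is at (394,225). Correcting by 1.5 mm, descending and gripping.

Request:
play_rows(moves=[[85,0.05,-0.015,0.8,0,0,0],[85,0,0,0.9,0,0,0],[85,0,0,0.9,0,0,0],[85,0,0,0.9,0,0,0],[82,0,0,0.8,0,0,0],[80,0,0,0.6,0,0,0],[78,0,0,0.3,0,0,0],[76,0,0,0.15,0,0,0],[76,0,0,0.1,0,0,0],[76,0,0,0,0,0,0]], squeeze=50)

```text
clock: 38.15
ee_pos: [0.6694, -0.0001, 0.0047]
ee_rot: [[0.932, 0.363, 0.001], [0.363, -0.932, 0.0], [0.001, 0.0, -1.0]]
contact_force: [-0.1, 0.3, 0.1]
grip_width: 0.0759
grasp_force: 0.0
```

Request:
play_rows(moves=[[45,0,0,0,0,0,0],[45,0,0,0,0,0,0],[45,0,0,0,0,0,0],[45,0,0,0,0,0,0],[45,0,0,0,0,0,0],[45,0,0,0,0,0,0],[45,0,0,0,0,0,0],[45,0,0,0,0,0,0],[45,0,0,0,0,0,0],[45,0,0,0,0,0,0]])

```text
clock: 39.15
ee_pos: [0.6696, -0.0001, 0.0059]
ee_rot: [[0.932, 0.363, 0.002], [0.363, -0.932, -0.0], [0.001, 0.001, -1.0]]
contact_force: [-4.7, -0.3, 11.4]
grip_width: 0.0608
grasp_force: 51.3
```

Request:
play_rows(moves=[[45,0,0,-0.1,0,0,0],[45,0,0,-0.3,0,0,0],[45,0,0,-0.7,0,0,0],[45,0,0,-0.8,0,0,0],[45,0,0,-0.8,0,0,0],[45,0,0,-0.8,0,0,0],[45,0,0,-0.5,0,0,0],[45,0,0,0,0,0,0],[45,0,0,0,0,0,0],[45,0,0,0,0,0,0]])

```text
clock: 40.15
ee_pos: [0.6686, -0.0, 0.1228]
ee_rot: [[0.932, 0.363, -0.002], [0.363, -0.932, 0.0], [-0.002, -0.001, -1.0]]
contact_force: [0.9, -0.3, -0.5]
grip_width: 0.0603
grasp_force: 54.0
```

Run:
```python
from h import *
plan(.6266,-.2046,.08,21.3)
L,m,p=held(.012,.06,-.03,.006,.045)
```

```text
t 40.15 [ 0.6686 -0.      0.1228] yaw 21.30 tilt [-0.11  0.02] F [ 0.9 -0.3 -0.5] w 0.0603 g 54.0 q [-0.12  0.4   1.35  0.    1.4   1.08]
turn 0.000  shift x -3.781 y 5.845 z 1.428
3965 [[ 12.2 -26.6  -9.9]
 [ 21.3  -0.1  -8.4]
 [ 31.2  25.8   3. ]]
```

Request:
play_rows(moves=[[45,-0.54,0.835,0,0,0,0],[45,-0.54,0.835,0,0,0,0],[45,-0.54,0.835,0,0,0,0],[45,-0.54,0.835,0,0,0,0],[45,-0.54,0.835,0.2,0,0,0],[45,-0.54,0.835,0.3,0,0,0],[45,-0.54,0.835,0.4,0,0,0],[45,0,0,0.4,0,0,0],[45,0,0,0.3,0,0,0],[45,0,0,0,0,0,0]])

```text
clock: 41.2
ee_pos: [0.6266, -0.2036, 0.0743]
ee_rot: [[0.932, 0.364, -0.003], [0.364, -0.932, 0.002], [-0.002, -0.002, -1.0]]
contact_force: [0.3, -0.6, 0.6]
grip_width: 0.0606
grasp_force: 54.0
```

Request:
play_rows(moves=[[45,0,0,0,0,0,0],[45,0,0,0,0,0,0],[45,0,0,0,0,0,0],[45,0,0,0,0,0,0],[45,0,0,0,0,0,0],[45,0,0,0,0,0,0],[45,0,0,0,0,0,0],[45,0,0,0,0,0,0],[45,0,0,0,0,0,0],[45,0,0,0,0,0,0]])

```text
clock: 42.2
ee_pos: [0.6272, -0.2047, 0.0762]
ee_rot: [[0.932, 0.363, 0.0], [0.363, -0.932, 0.0], [0.0, -0.0, -1.0]]
contact_force: [0.1, 0.5, -1.2]
grip_width: 0.0603
grasp_force: 54.0
```

Run:
```python
from h import *
plan(.6266,-.2045,.027,21.3)
p,d,X=wlook('w10.png')
```

```text
t 42.20 [ 0.6272 -0.2047  0.0762] yaw 21.30 tilt [0.   0.01] F [ 0.1  0.5 -1.2] w 0.0603 g 54.0 q [-0.43  0.41  1.42  0.    1.3   0.77]
turn -0.001  shift x -0.015 y -0.013 z 1.640
[652.5   31.25] 1980 z 0.0210 rect 828.7 -295.7  87.1x19.3 a=89.1 mean [ 826.3 -297.6] [160. 131.  92.]
[732.5   76.25] 1224 z 0.0317 rect 838.6 -368.8  31.2x32.1 a=29.4 mean [ 837.4 -367.4] [141. 114.  83.]
[393.75 295.  ] 22583 z 0.1111 rect 627.1 -204.5  23.5x88.3 a=21.2 mean [ 631.7 -202.4] [174. 151. 113.]
[178.75 296.25] 2502 z 0.0472 rect 562.5 -83.7  23.8x24.1 a=75.6 mean [563.9 -84.7] [ 51. 132.  69.]
[107.5  326.25] 1793 z 0.0470 rect 509.2 -24.7  24.8x23.7 a=80.6 mean [510.7 -26. ] [102.  65. 126.]
[545.   466.25] 1655 z 0.0569 rect 516.4 -390.3  3.8x25.2 a=18.2 mean [ 516.6 -391.1] [153. 129.  83.]
[231.25 480.  ] 739 z 0.0421 rect 392.3 -141.0  6.4x19.6 a=27.4 mean [ 393.3 -141.3] [ 82.  44. 104.]
```

View pics/w10.png

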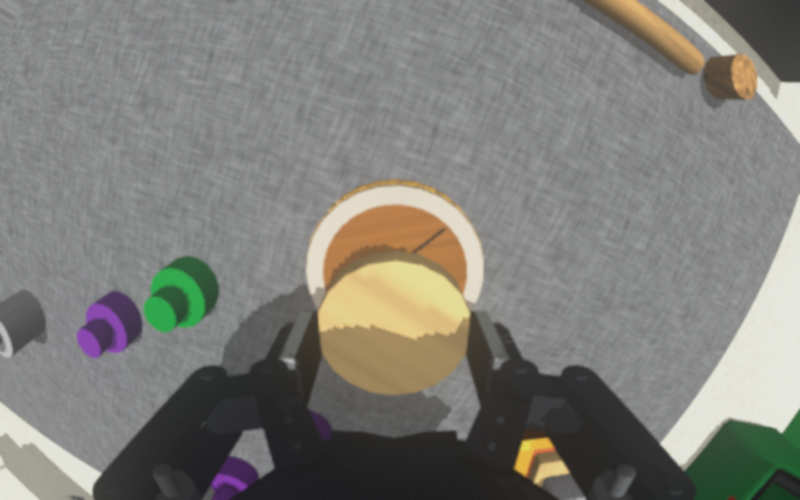

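The disc, at (394,325), hangs squarely over the medallion. Lowering.

Request:
play_rows(moves=[[45,-0.015,-0.01,0.5,0,0,0],[45,0,0,0.5,0,0,0],[45,0,0,0.3,0,0,0],[45,0,0,0.15,0,0,0],[45,0,0,0.07,0,0,0],[45,0,0,0.03,0,0,0],[45,0,0,0,0,0,0],[45,0,0,0,0,0,0],[45,0,0,0,0,0,0],[45,0,0,0,0,0,0]])

```text
clock: 43.25
ee_pos: [0.6267, -0.2046, 0.0299]
ee_rot: [[0.932, 0.363, 0.0], [0.363, -0.932, -0.0], [0.0, 0.0, -1.0]]
contact_force: [0.6, 0.4, 0.1]
grip_width: 0.0606
grasp_force: 54.0
```

Request:
play_rows(moves=[[45,0,0,0.02,0,0,0],[45,0,0,0.02,0,0,0],[45,0,0,0,0,0,0],[45,0,0,0.02,0,0,0],[45,0,0,0,0,0,0],[45,0,0,0,0,0,0],[45,0,0,0,0,0,0],[45,0,0,0,0,0,0],[45,0,0,0,0,0,0],[45,0,0,0,0,0,0]])

```text
clock: 44.25
ee_pos: [0.6267, -0.2045, 0.028]
ee_rot: [[0.932, 0.363, 0.0], [0.363, -0.932, 0.0], [0.0, 0.0, -1.0]]
contact_force: [-2.3, -0.5, 4.5]
grip_width: 0.0602
grasp_force: 54.9
```

Request:
play_rows(moves=[[66,0,0,0,0,0,0],[70,0,0,0,0,0,0],[76,0,0,0,0,0,0],[80,0,0,-0.1,0,0,0],[80,0,0,-0.4,0,0,0],[80,0,0,-0.9,0,0,0],[80,0,0,-0.9,0,0,0],[60,0,0,-0.9,0,0,0],[45,0,0,-0.9,0,0,0],[45,0,0,-0.9,0,0,0]])

```text
clock: 45.25
ee_pos: [0.6265, -0.2045, 0.1803]
ee_rot: [[0.932, 0.363, 0.001], [0.363, -0.932, -0.0], [0.001, 0.001, -1.0]]
contact_force: [0.6, 0.0, 0.1]
grip_width: 0.0453
grasp_force: 0.0
```

Run:
```python
from h import *
p,d,X=wlook()
rects([.0235,.0375],X,[.6266,-.2045],r=.06)
plan(.4533,.0955,.175,21.3)
```

```text
[553.75  36.25] 2076 z 0.0209 rect 828.6 -270.0  19.2x139.2 a=0.1 mean [ 827.4 -270. ] [176. 143. 100.]
[642.5  10. ] 797 z 0.0605 rect 890.9 -335.5  6.0x27.8 a=0.5 mean [ 889.9 -335.6] [74. 73. 69.]
[651.25  81.25] 739 z 0.0317 rect 838.7 -369.4  30.9x30.9 a=11.7 mean [ 838.  -368.1] [157. 126.  91.]
[395.  222.5] 7388 z 0.0376 rect 626.3 -204.5  62.7x63.1 a=66.0 mean [ 627.  -204.1] [216. 193. 149.]
[237.5 245. ] 1286 z 0.0475 rect 562.5 -83.7  23.1x24.4 a=29.9 mean [563.3 -84.2] [ 59. 147.  78.]
[172.5  273.75] 1098 z 0.0473 rect 509.0 -24.6  23.7x23.6 a=61.5 mean [510.1 -25.5] [114.  72. 140.]
[538.75 361.25] 421 z 0.0200 rect 546.7 -396.7  13.0x67.6 a=20.8 mean [ 547.9 -392.1] [131. 105.  60.]
[527.5  453.75] 811 z 0.1093 rect 484.1 -407.9  25.0x16.2 a=60.7 mean [ 485.9 -406.5] [143. 121.  76.]
lvl 0.0235 zmed 0.0229 rect 627.7 -205.2 99.2x97.4 a=19.0
lvl 0.0375 zmed 0.0368 rect 626.3 -204.5 62.7x63.1 a=66.0
t 45.30 [ 0.6278 -0.205   0.1853] yaw 21.30 tilt [ 0.35 -0.16] F [ 0.1 -0.5  5.5] w 0.0453 g 0.0 q [-0.43  0.34  1.29  0.    1.5   0.77]
turn 0.001  shift x -1.779 y -11.446 z 0.342
```

The round board is on the medallion within about 1.5 mm. Next, the tall weight.

Request:
play_rows(moves=[[45,-0.15,-0.95,0,0,0,0],[45,-0.15,-0.95,0,0,0,0],[45,-0.15,-0.95,0,0,0,0],[45,-0.15,-0.95,0,0,0,0],[45,-0.15,-0.95,0,0,0,0],[45,-0.15,-0.95,0,0,0,0],[45,-0.15,-0.95,0,0,0,0],[45,-0.15,-0.95,0,0,0,0],[45,-0.15,-0.95,0,0,0,0],[45,-0.15,-0.95,0,0,0,0]])

```text
clock: 46.3
ee_pos: [0.4805, 0.0455, 0.1788]
ee_rot: [[0.932, 0.363, 0.001], [0.363, -0.932, 0.0], [0.001, 0.0, -1.0]]
contact_force: [0.4, 0.8, -0.3]
grip_width: 0.045
grasp_force: 0.0
```

Request:
play_rows(moves=[[45,-0.15,-0.95,0,0,0,0],[45,-0.1,-0.97,0,0,0,0],[45,0,0,0,0,0,0],[45,0,0,0,0,0,0],[45,0,0,0,0,0,0],[45,0,0,0,0,0,0],[45,0,0,0,0,0,0],[45,0,0,0,0,0,0],[45,0,0,0,0,0,0],[45,0,0,0,0,0,0]])

```text
clock: 47.3
ee_pos: [0.4533, 0.0955, 0.1779]
ee_rot: [[0.932, 0.363, -0.0], [0.363, -0.932, 0.0], [-0.0, -0.0, -1.0]]
contact_force: [-0.1, 0.1, -0.0]
grip_width: 0.0447
grasp_force: 0.0
```

Run:
```python
from h import *
p,d,X=wlook('w11.png')
plan(.4533,.0955,.054,21.3)
```

```text
[625. 190.] 1233 z 0.0473 rect 562.0 -82.7  22.9x23.8 a=24.6 mean [561.5 -81.6] [ 58. 133.  73.]
[691.25 185.  ] 206 z 0.0229 rect 602.1 -162.2  32.6x4.6 a=31.6 mean [ 602.5 -162.6] [122. 111.  93.]
[171.25 221.25] 3762 z 0.0865 rect 401.5 269.7  48.9x49.9 a=21.7 mean [402.8 267.8] [86. 77. 70.]
[548.75 218.75] 1333 z 0.0474 rect 508.4 -23.6  23.0x23.2 a=29.7 mean [508.4 -22.9] [121.  74. 150.]
[393.75 232.5 ] 2187 z 0.0733 rect 453.2 96.0  23.6x23.0 a=72.7 mean [453.6  96.2] [174. 174. 175.]
[655. 310.] 899 z 0.0473 rect 472.9 -189.7  23.7x24.1 a=29.0 mean [ 473.3 -188.2] [105.  67. 128.]
[586.25 366.25] 675 z 0.0473 rect 387.7 -145.9  24.3x15.7 a=72.6 mean [ 387.7 -143.4] [103.  63. 128.]
t 47.35 [0.4533 0.0955 0.1779] yaw 21.30 tilt [-0.01  0.01] F [ 0.5 -0.5 -0.5] w 0.0452 g 0.0 q [ 0.04 -0.06  1.77  0.    1.44  1.24]
turn -0.001  shift x 0.000 y 0.001 z 4.130
```

View pics/w11.png

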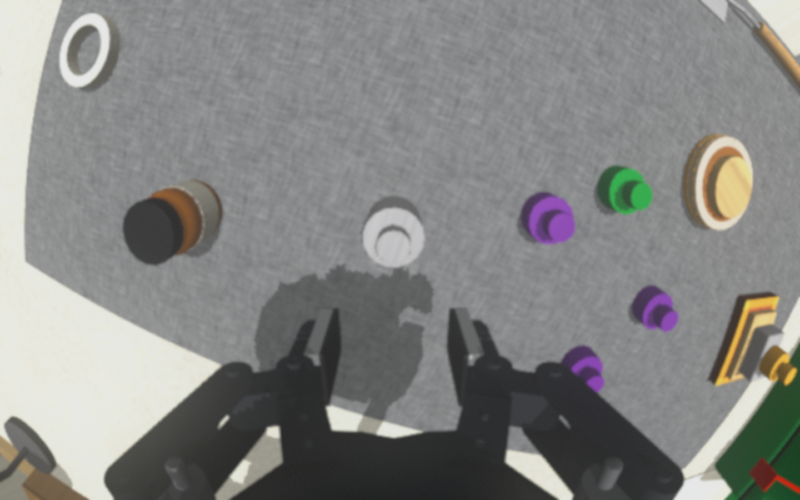

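The tall weight is directly below at (394,237), well clear of the jar at (170,220). Descending on its knob.

Request:
play_rows(moves=[[45,0,-0.015,0.5,0,0,0],[45,0,0,0.7,0,0,0],[45,0,0,0.7,0,0,0],[45,0,0,0.8,0,0,0],[45,0,0,0.6,0,0,0],[45,0,0,0.4,0,0,0],[45,0,0,0.25,0,0,0],[45,0,0,0.16,0,0,0],[45,0,0,0,0,0,0],[45,0,0,0,0,0,0]], squeeze=90)

```text
clock: 48.35
ee_pos: [0.4535, 0.096, 0.0552]
ee_rot: [[0.932, 0.363, 0.001], [0.363, -0.932, 0.0], [0.001, 0.0, -1.0]]
contact_force: [-0.7, -0.0, 1.2]
grip_width: 0.0449
grasp_force: 0.0
```

Request:
play_rows(moves=[[10,0,0,0,0,0,0],[10,0,0,0,0,0,0],[10,0,0,0,0,0,0],[10,0,0,0,0,0,0],[10,0,0,0,0,0,0],[10,0,0,0,0,0,0],[10,0,0,0,0,0,0],[10,0,0,0,0,0,0],[10,0,0,0,0,0,0],[10,0,0,0,0,0,0]])

```text
clock: 49.35
ee_pos: [0.4536, 0.0959, 0.0555]
ee_rot: [[0.932, 0.363, 0.001], [0.363, -0.932, -0.0], [0.001, 0.001, -1.0]]
contact_force: [-2.6, -1.7, 8.8]
grip_width: 0.0196
grasp_force: 87.8
```

Request:
play_rows(moves=[[10,0,0,-0.1,0,0,0],[10,0,0,-0.3,0,0,0],[10,0,0,-0.7,0,0,0],[10,0,0,-0.8,0,0,0],[10,0,0,-0.8,0,0,0],[10,0,0,-0.8,0,0,0],[10,0,0,-0.5,0,0,0],[10,0,0,0,0,0,0],[10,0,0,0,0,0,0],[10,0,0,0,0,0,0]])

```text
clock: 50.35
ee_pos: [0.4526, 0.096, 0.1736]
ee_rot: [[0.932, 0.363, -0.002], [0.363, -0.932, 0.0], [-0.002, -0.001, -1.0]]
contact_force: [-0.8, 1.0, -6.2]
grip_width: 0.0194
grasp_force: 88.4
```

Run:
```python
from h import *
plan(.6266,-.2045,.17,21.3)
L,m,p=held(.008,.035,-.005,.06,.03)
m2=m&(L[...,2]<.012)&(L[...,2]>0);m3=m&(L[...,2]>.02)
print([(np.percentile(L[k],99,axis=0)*1000).round(1) for k in (m2,m3) if k.any()])
```

```text
t 50.35 [0.4526 0.096  0.1736] yaw 21.30 tilt [-0.09  0.  ] F [-0.8  1.  -6.2] w 0.0194 g 88.4 q [ 0.04 -0.06  1.77  0.    1.43  1.24]
turn -0.000  shift x 1.766 y 11.439 z 0.120
3186 [[  8.2 -19.8  -3.7]
 [ 17.1  -0.1   7. ]
 [ 22.4  19.8  52.6]]
[array([22.2, 19. , 11.6]), array([22.5, 20.1, 54.2])]
```

Held upright. Carrying it to the medallion.

Request:
play_rows(moves=[[10,0.15,0.5,0,0,0,0],[10,0.15,0.95,0,0,0,0],[10,0.15,0.95,0,0,0,0],[10,0.15,0.95,0,0,0,0],[10,0.15,0.95,0,0,0,0],[10,0.15,0.95,0,0,0,0],[10,0.15,0.95,0,0,0,0],[10,0.15,0.95,0,0,0,0],[10,0.15,0.95,0,0,0,0],[10,0.15,0.95,0,0,0,0]])

```text
clock: 51.4
ee_pos: [0.5941, -0.1424, 0.1736]
ee_rot: [[0.932, 0.363, -0.001], [0.363, -0.932, 0.0], [-0.001, -0.001, -1.0]]
contact_force: [0.6, 0.3, -5.9]
grip_width: 0.0198
grasp_force: 88.8
```

Request:
play_rows(moves=[[10,0.15,0.95,0,0,0,0],[10,0.11,0.95,0,0,0,0],[10,0,0.48,0,0,0,0],[10,0,0,0.2,0,0,0],[10,0,0,0.5,0,0,0],[10,0,0,0.5,0,0,0],[10,0,0,0.5,0,0,0],[10,0,0,0.4,0,0,0],[10,0,0,0.2,0,0,0],[10,0,0,0.1,0,0,0]])

```text
clock: 52.4
ee_pos: [0.6267, -0.2041, 0.1019]
ee_rot: [[0.932, 0.363, -0.001], [0.363, -0.932, 0.0], [-0.0, -0.001, -1.0]]
contact_force: [1.4, -0.3, -4.3]
grip_width: 0.0195
grasp_force: 89.0
```

Request:
play_rows(moves=[[10,0,0,0,0,0,0],[10,0,0,0,0,0,0],[10,0,0,0,0,0,0],[10,0,0,0,0,0,0],[10,0,0,0,0,0,0],[10,0,0,0,0,0,0],[10,0,0,0,0,0,0],[10,0,0,0,0,0,0],[10,0,0,0,0,0,0],[10,0,0,0,0,0,0]])

```text
clock: 53.4
ee_pos: [0.6269, -0.2043, 0.1026]
ee_rot: [[0.932, 0.363, -0.0], [0.363, -0.932, 0.0], [-0.0, -0.0, -1.0]]
contact_force: [-0.4, -1.1, -5.6]
grip_width: 0.0192
grasp_force: 89.0
```

Run:
```python
from h import *
plan(.6266,-.2046,.0913,21.3)
```

```text
t 53.40 [ 0.6269 -0.2043  0.1026] yaw 21.30 tilt [-0.    0.01] F [-0.4 -1.1 -5.6] w 0.0192 g 89.0 q [-0.43  0.39  1.4   0.    1.35  0.77]
turn 0.000  shift x -0.012 y 0.007 z 0.376
```

Request:
play_rows(moves=[[10,-0.01,0.005,0.15,0,0,0],[10,0,0,0.1,0,0,0],[10,0,0,0.05,0,0,0],[10,0,0,0.03,0,0,0],[10,0,0,0.02,0,0,0],[10,0,0,0.02,0,0,0],[10,0,0,0,0,0,0],[10,0,0,0,0,0,0],[10,0,0,0,0,0,0],[10,0,0,0,0,0,0]])

```text
clock: 54.4
ee_pos: [0.6267, -0.2046, 0.0917]
ee_rot: [[0.932, 0.363, 0.0], [0.363, -0.932, -0.0], [0.0, 0.0, -1.0]]
contact_force: [-0.4, 0.2, -3.0]
grip_width: 0.0196
grasp_force: 89.3
```

Request:
play_rows(moves=[[10,0,0,0.01,0,0,0],[10,0,0,0.01,0,0,0],[10,0,0,0,0,0,0],[10,0,0,0,0,0,0],[10,0,0,0,0,0,0],[10,0,0,0,0,0,0],[10,0,0,0,0,0,0],[10,0,0,0,0,0,0],[10,0,0,0,0,0,0],[10,0,0,0,0,0,0]])

```text
clock: 55.4
ee_pos: [0.6268, -0.2046, 0.0916]
ee_rot: [[0.932, 0.363, 0.001], [0.363, -0.932, -0.0], [0.001, 0.001, -1.0]]
contact_force: [-3.4, 0.0, 5.4]
grip_width: 0.0194
grasp_force: 90.1
```

Contact. Releasing, rising and doing a final check.

Request:
play_rows(moves=[[26,0,0,0,0,0,0],[32,0,0,0,0,0,0],[40,0,0,0,0,0,0],[45,0,0,-0.1,0,0,0],[45,0,0,-0.4,0,0,0],[45,0,0,-0.8,0,0,0],[45,0,0,-0.9,0,0,0],[45,0,0,-0.9,0,0,0],[45,0,0,-0.6,0,0,0],[45,0,0,0,0,0,0]])

```text
clock: 56.4
ee_pos: [0.6275, -0.2049, 0.2061]
ee_rot: [[0.932, 0.363, 0.005], [0.363, -0.932, -0.002], [0.004, 0.004, -1.0]]
contact_force: [-0.6, 0.0, -0.0]
grip_width: 0.0451
grasp_force: 0.0
```

Request:
play_rows(moves=[[45,0,0,0,0,0,0],[45,0,0,0,0,0,0],[45,0,0,0,0,0,0],[45,0,0,0,0,0,0],[45,0,0,0,0,0,0],[45,0,0,0,0,0,0],[45,0,0,0,0,0,0],[45,0,0,0,0,0,0],[45,0,0,0,0,0,0],[45,0,0,0,0,0,0]])

```text
clock: 57.4
ee_pos: [0.6266, -0.2046, 0.2019]
ee_rot: [[0.932, 0.363, 0.0], [0.363, -0.932, 0.0], [0.0, -0.0, -1.0]]
contact_force: [-0.1, 0.2, -0.1]
grip_width: 0.0448
grasp_force: 0.0
```

Run:
```python
from h import *
o=readout.get_obs();p,d=save('wrist','w12.png',s=1.25);X=wcloud(d,o)
rects([.0235,.0375,.087,.109],X,[.6266,-.2045],r=.06)
state()
```

```text
lvl 0.0235 zmed 0.0229 rect 627.2 -205.0 98.2x99.1 a=20.8
lvl 0.0375 zmed 0.0367 rect 634.3 -201.5 45.7x62.3 a=21.5
lvl 0.087 zmed 0.0867 rect 626.2 -204.1 45.6x44.9 a=21.2
lvl 0.109 zmed 0.1087 rect 626.3 -204.2 23.2x23.6 a=22.0
t 57.45 [ 0.6267 -0.2045  0.2019] yaw 21.30 tilt [0. 0.] F [-0.3 -0.1 -0.3] w 0.0447 g 0.0 q [-0.43  0.34  1.27  0.    1.54  0.77]
```

View pics/w12.png

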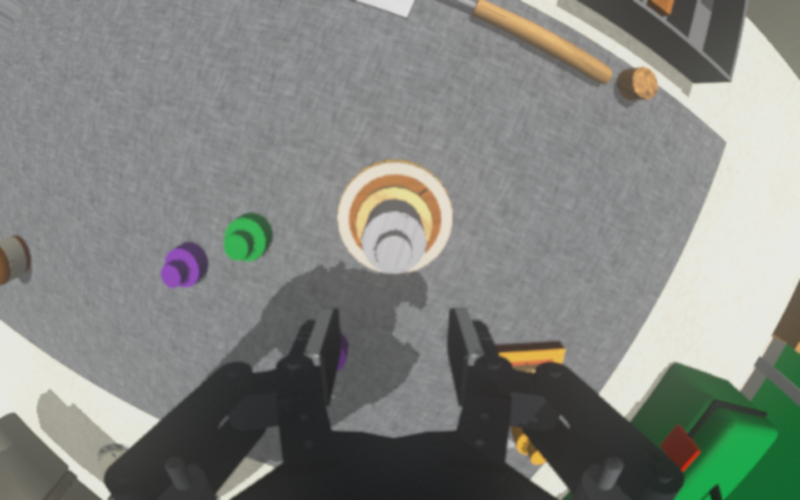

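The medallion stack stands upright and centred around (394,225), within about 1.3 mm. The gripper is clear of everything, so I'm handing in.

```bash
python3 -c "
from h import *
print(ctrl.sign_off())"
```

```text
the job is handed in; nothing more can be done
None
```

Both fragments are under pressure: by camera every layer sat within about 1.5 mm of centre, each piece was lowered until light contact, the jar was never approached, and the job was handed in at about 57 s; no verdict came back.

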